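# Prop open the lid of the tool chest

### The arm

A 6-joint arm with a two-finger parallel gripper is mounted at the origin on the work surface. World frame = base frame: x ahead of the robot, y to its left, z up, the work surface at z = 0. Lengths are in m, angles in degrees, forces in N, time in s.
With the tool pointing down it reaches from about 0.25 to 0.725 m from the base axis. Payload 9.7 kg.
Tool frame: the origin (TCP) lies at the very end of the fingers, on their centre line; the grasp point (between the pads) lies 19 mm behind it; x points along the fingers, y is the direction in which the jaws open and shut, and the axes are right-handed (so a half turn about x gives the same grasp; the last joint's range is limited). The gripper opens to 85 mm and grips with 20 to 120 N. Pads are 22 mm wide; open, the fingers measure 114 mm over their backs; the gripper's body (76 mm by 85 mm) begins 54 mm behind the grasp point. The pads swing forward as they close: fully open they stand 13 mm farther back than shut.
Start: joints at [74.026, 4.979, 10.078, 95.1, 0, 90], TCP at [0.151, 0.529, 0.231] pointing down, gripper open.
Joint ranges: [-179.16, 179.16], [-48.56, 103.87], [-65.8, 70.77], [-126.05, 130.52], [-82.76, 87.17], [-180, 180]. Speed limits (degrees/s): [127.2, 127.2, 147.25, 180, 180, 180].

### API

Orientations are given as [roll, pitch, yaw] about the fixed x, y, z axes, in that order (R = Rz(yaw) Ry(pitch) Rx(roll)).
In Python, from workcell import get_obs, cams, bot gives the robot as it stands.
- The arm moves only by the tool apply_moves, never from a script. Its argument "rows" is a list that holds one entry, the list of rows, each a list of 7 numbers: the shift along the tool's x, y, z in mm, then the turn, a rotation vector about the tool's x, y, z in rad, then the opening, from 0 (shut) to 1 (fully open). A call has 1 to 20 rows; each row is the pose to reach, as a shift and turn from the pose measured when the call began, along the tool's axes at that moment; what a row does not reach only later rows make up. A row lasts 1/10 s, in which the tool goes at most 50 mm and 8.59 degrees, less where a joint would pass 70% of its speed; a pose out of reach is approached as far as the arm can. A call with a gripper value outside its range is refused whole. The fingers move at their own pace and stop on an object; "newtons" is the grip in N (left out, the last holds). Time passes only in rows, so rows that repeat a pose let the fingers close. It gives the time, the measured TCP pose, the force and the opening at its end, in the units of the state.
- get_obs(): the state, without advancing time (a new reading comes with each control period).
- cams.camera(name): name is "scene" or "side" or "wrist"; returns a dict with "pixels" (480x640x3 uint8, red, green, blue), "range_z" (480x640 float32, m along the optical axis (not along the pixel's ray), 0 where there is no reading), "fx", "fy", "cx", "cy" (pixels), "eye" and "attitude" of the camera in the world. Camera axes: x right, y up, looking along -z (the intrinsics and any distortion apply to the point x, -y, -z); pixel columns grow to the right and rows downward; lengths in m; the calibration is good to about 2 mm. The wrist camera is an equidistant fisheye: a pixel r from the principal point sees the ray r / f radians off the axis. A picture is of the moment at which its call begins.
- bot.job_done(): hands the job in, once; it reports no verdict.
Trained networks look in a picture, given as the dict that the camera call returned (one of the last four; its "shot" number tells which), for a name from the list of things; names that differ only in an ending like _2 or _b are one class to them, and where a whole thing is asked for, a point or a joint stands for the part that bears it (a point fixed in the world has none). Each returns a list of dicts, best first, with "confidence" (0 to 1); they miss things now and then, are a little off and sometimes report something else, mostly with a low value. They report only what shows in the picture. A call takes as long as a camera call.
- cams.find_in(label, picture): "at" ([x, y, z] in m, in world coordinates, good to about 4 mm: the middle of the surface that is visible of it).
The state is a dict: "time": time; "q": joint angles; "qd": joint speeds; "joint_efforts": joint torques, N m; "ee_pos": TCP position; "tcp_rot": TCP orientation; "wrist_force": force on the tool from outside, world axes, zero at the start; "torque": the same for the moment, N m; "opening": finger opening in m.
Only numpy, scipy, OpenCV 4.12 (cv2) and the standard library are available. Lean on these libraries where they do the work, as an engineer would, in place of code of your own. Each camera call takes 0.05 s, during which the arm holds its last target.

### The job

Lift the lid of the plywood tool chest all the way up by its ball knob, so that it stays, and swing up the steel prop rod that lies in the chest beneath it. Then lower the lid gently onto the prop, without forcing it down, so that the pin at the rod's end goes through the square hole in the lid and the lid rests on the rod's collar; let go and leave the things around the chest where they are.

Things in the scene. Friction and masses are not known exactly. Their poses are not given: they have to be found in the camera images.
- chest: Plywood tool chest fixed to the bench, 190 mm deep (its x) by 340 mm wide (its y), 90 mm high without the lid, open on top once the lid is up. Origin: centre of its underside, on the bench (z = 0); x points from its front (towards the robot) to its hinged back, y to the left, z up. Walls 12 mm, floor 10 mm, both inside the 190 x 340. A divider 60 mm high at y = +12 mm; left of it lie fixed chisels, right of it is only the prop rod.
- lid_angle (a joint): Angle of the chest's lid: 0 shut, grows as it opens, stop at 1.15 rad (66 deg). The lid is a 12 mm plywood board, about 0.6 kg, 185 mm from hinge to front edge, 340 mm wide. Its stiff hinge (0.30 N m of friction) holds it up alone only when nearly fully open: surely above 1.05 rad; below about 0.8 rad it surely falls shut if let go. Raising it takes about 4 N at the knob. Resting on the collar of the prop with the pin through its hole it reads about 0.70 rad (40 deg).
- hinge (a point): Point on the lid's hinge axis (which runs along the chest's y), in the plane in which the prop rod swings: 90 mm behind the chest's origin, 90 mm to its right (y = -90 mm), 90 mm up. The underside of the lid passes through the axis.
- lid_knob (a point): Centre of the dark wooden ball knob, 28 mm across, on a 14 mm stem that sticks out near the middle of the lid's front edge in the plane of the lid: 220 mm from the hinge axis, 6 mm above the underside, at y = +20 mm of the chest. The lid's front edge is 35 mm behind its centre. It turns easily between finger pads that close along the chest's y.
- lid: The lid's board itself. Origin on the hinge axis in mid-width, at the board's underside; its x, y, z lie as the chest's when shut (the board reaches to x = -185 mm, z from 0 to 12 mm) and turn with the lid.
- lid_hole (a point): Centre, on the lid's underside, of the square 20 x 20 mm hole that goes right through the lid (a steel plate surrounds it on the outside): 110 mm from the hinge axis, in the plane of the prop rod (y = -90 mm).
- prop_angle (a joint): Angle of the prop rod: 0 lying level in the chest, pointing back to the hinge; grows as its free end swings up. 1.57 is upright, stop at 1.6. Its pivot is stiff (0.12 N m of friction) and keeps the rod at whatever angle it is left, until it is pushed with more than about 1 N at its end. At 0.87 rad (50 deg) the lid comes down squarely on it with the pin in the middle of the hole.
- prop_pivot (a point): Pivot of the prop rod, axis along the chest's y, in a small steel fork just behind the chest's front wall: 75 mm in front of the chest's origin, at y = -90 mm, 65 mm above the bench.
- prop: The prop: round steel bar 10 mm across, 100 g, along its x from the pivot (its origin). 119 to 125 mm from the pivot it carries a collar 28 mm across; beyond it a round-ended pin 10 mm across reaches to 147 mm. Its y is the chest's y; its z is up when it lies level. It is meant to carry the resting lid, not to be pressed on: no more than 40 N at the collar or pin (about 20 N at the knob). There are about 60 mm free on its right (chest wall) and 95 mm on its left (divider).
- prop_collar (a point): Centre of the collar's outer face, on the bar's axis, 125 mm from the pivot. The lid's underside comes to rest on this face.
- bench_plane_tool: Bystander: bench plane, 190 x 52 mm, 85 mm high; origin under its centre, on the bench. Leave it where it is.
- wax_jar: Bystander: round amber jar, 60 mm across, 65 mm high; origin under its centre, on the bench. Leave it where it is.
- walnut_strip: Bystander: dark wooden strip 200 x 32 x 12 mm; origin under its centre, on the bench. Leave it where it is.
- pine_strip: Bystander: pale wooden strip 240 x 40 x 18 mm; origin under its centre, on the bench. Leave it where it is.
- mug: Bystander: white mug, 80 mm across, 95 mm high; origin under its centre, on the bench. Leave it where it is.
- hammer: Bystander: hammer, lying; origin under its centre, on the bench. Leave it where it is.
- gauge: Bystander: wooden marking gauge, 180 mm beam along its x, 40 mm high; origin under its centre, on the bench. Leave it where it is.

How it is judged (in metres and radians):
On the way, in this order (a step that is already met when the one before it is completed fails the run):
1. the lid is raised nearly to its stop (beyond 1.02 rad) (value of joint lid_angle above 1.02 rad), for 0.2 s.
2. the prop rod is swung up (beyond 0.6 rad) with the lid still up (beyond 0.9 rad) (value of joint prop_angle above 0.6 rad and value of joint lid_angle above 0.9 rad), for 0.2 s.
At the end, for the whole second after the job is handed in: The pin is through the lid's hole and the lid rests on the collar: the middle of the collar's face is within 10 mm of the middle of the hole at the lid's underside, the lid stands at 0.62 to 0.78 rad and is still (under 0.05 rad/s) (distance between prop_collar and lid_hole below 0.01 m and value of joint lid_angle between 0.62 and 0.78 rad and velocity of joint lid_angle between -0.05 and 0.05 rad/s); the robot touches nothing.
It fails at once if the lid is forced down or dropped onto the prop (more than 40 N between them) (contact force between lid and prop above 40 N).
It fails at once if the lid is let fall (faster than 1.2 rad/s) once the prop is up (value of joint prop_angle above 0.5 rad and velocity of joint lid_angle below -1.2 rad/s).
It fails at once if a bystander is shifted by more than 30 mm (distance of any of bench_plane_tool, wax_jar, walnut_strip, pine_strip, mug, hammer, gauge from where it was at the start of the episode above 0.03 m).
It also fails if it takes over 72 s, if anything falls off the work surface, if the arm or the gripper's body presses on something with over 40 N, if the wrist force passes 120 N, or if a joint passes its speed limit or range.

## Working session

There is one attempt and no reset: what is moved stays moved. The work goes in short steps, Python scripts to look and compute and a tool call to move; the robot and the scene stay as the last step left them, time stands still between calls to the robot, and variables do not carry over. Pictures are saved under pics/ and viewed, and the job is handed in when it is done.

Besides the shell and the picture viewer there is one more tool, called after "Request:" as name(argument=value, ...) on one line, values as JSON. apply_moves: Moves the arm, as the interface text tells. Its arguments: {"type":"object","properties":{"rows":{"type":"array"},"newtons":{"type":"number"}},"required":["rows"]}

```bash
ls; mkdir -p pics
cat > h.py <<'E'
import numpy as np, cv2
from scipy.spatial.transform import Rotation as R
from workcell import get_obs, cams, bot
def save(p,n): cv2.imwrite('pics/'+n+'.png', cv2.cvtColor(p['pixels'],cv2.COLOR_RGB2BGR))
E
python3 - <<'E'
from h import *
print(get_obs())
for n in ('scene','side','wrist'):
    p=cams.camera(n); save(p,n+'0')
    print(n,{k:v for k,v in p.items() if k not in('pixels','range_z')})
    for l in ('chest','lid_knob','lid','bench_plane_tool','wax_jar','walnut_strip','pine_strip','mug','hammer','gauge','prop'):
        print(l,[ (np.round(d['at'],3),round(d['confidence'],2)) for d in cams.find_in(l,p)[:2]])
E
```

```text
pics
{'time': 0.0, 'q': array([ 7.40270935e+01,  5.01286850e+00,  1.00341526e+01,  9.51002050e+01,
       -7.18312186e-04,  9.00016539e+01]), 'qd': array([ 0.07858493, -0.08528121,  0.00767145, -0.10115488,  0.01548845,
       -0.14285033]), 'joint_efforts': array([-3.22016807e-03, -5.20396650e+01,  4.64799249e+01,  1.63548131e-02,
       -1.76177346e-04,  1.47358247e-05]), 'ee_pos': array([0.15128959, 0.5285397 , 0.23056341]), 'tcp_rot': array([ -89.47687308,   89.92107588, -105.45143301]), 'wrist_force': array([ 0.55089434, -0.1451845 , -1.09510419]), 'torque': array([-0.01192427,  0.00824516, -0.03823606]), 'opening': 0.085559708320997}
scene {'fx': 501.95071750394123, 'fy': 501.95071750394123, 'cx': 326.3605561120058, 'cy': 237.705033383038, 'eye': array([1.01535942, 0.71897662, 0.79355012]), 'attitude': array([ 47.83907648,  -0.52055753, 145.76390658]), 'shot': 1}
chest [(array([0.668, 0.089, 0.104]), 0.71)]
lid_knob []
lid [(array([0.653, 0.057, 0.1  ]), 0.79), (array([0.668, 0.088, 0.105]), 0.71)]
bench_plane_tool [(array([0.663, 0.299, 0.023]), 0.94)]
wax_jar [(array([0.514, 
[... 871 characters left out ...]

walnut_strip [(array([ 0.452, -0.125,  0.012]), 0.89)]
pine_strip [(array([ 0.575, -0.232,  0.022]), 0.82), (array([0.492, 0.193, 0.045]), 0.71)]
mug [(array([ 0.58 , -0.33 ,  0.055]), 0.81)]
hammer [(array([0.611, 0.405, 0.018]), 0.92)]
gauge [(array([0.398, 0.06 , 0.031]), 0.73), (array([ 0.639, -0.014,  0.104]), 0.47)]
prop []
wrist {'fx': 371.64829954431775, 'fy': 371.64829954431775, 'cx': 314.4826956942299, 'cy': 239.86250669750228, 'eye': array([0.08088742, 0.54933409, 0.3742934 ]), 'attitude': array([-1.65972381e+01,  3.31082391e-02,  7.40088637e+01]), 'shot': 3}
chest []
lid_knob []
lid []
bench_plane_tool []
wax_jar []
walnut_strip []
pine_strip []
mug []
hammer []
gauge []
prop []
```

View pics/scene0.png

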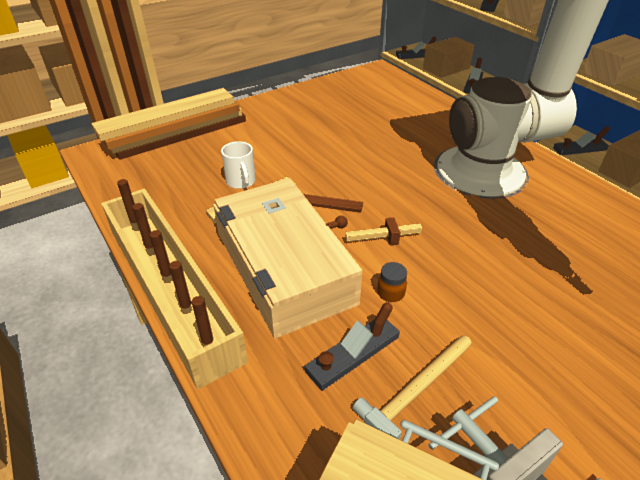

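View pics/side0.png

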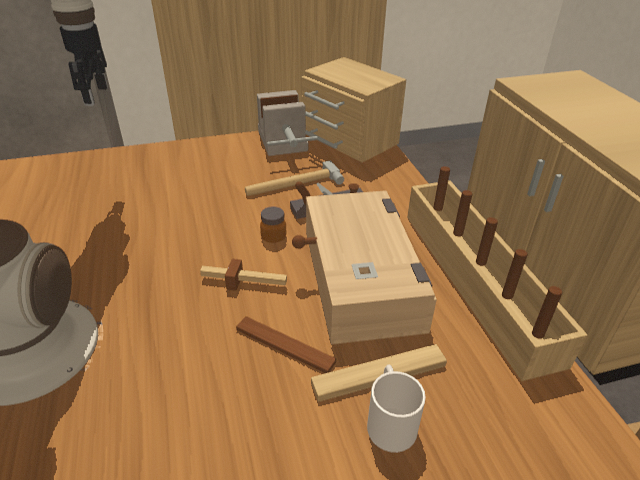

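The scene picture shows the chest shut, with the knob at about (341,221), the hole plate at (273,205) and the hinges at (227,214) and (264,281). In the side picture the knob is at (298,241) and the plate at (365,270). Next I fit the lid's rectangle from depth in both views.

```bash
cat >> h.py <<'E'
def cloud(p):
    z=p['range_z'].astype(float); v,u=np.mgrid[0:480,0:640]
    c=np.stack([(u-p['cx'])/p['fx']*z,-(v-p['cy'])/p['fy']*z,-z],-1)
    M=R.from_euler('xyz',p['attitude'],degrees=True)
    w=M.apply(c.reshape(-1,3)).reshape(480,640,3)+p['eye']; w[z<=0]=np.nan
    return w
def tri(ps,uvs):
    A=np.zeros((3,3));b=np.zeros(3)
    for p,(u,v) in zip(ps,uvs):
        d=R.from_euler('xyz',p['attitude'],degrees=True).apply([(u-p['cx'])/p['fx'],-(v-p['cy'])/p['fy'],-1]);d/=np.linalg.norm(d)
        P=np.eye(3)-np.outer(d,d);A+=P;b+=P@p['eye']
    return np.linalg.solve(A,b)
E
python3 - <<'E'
from h import *
ps={}
for n in ('scene','side'):
    p=cams.camera(n); w=cloud(p); ps[n]=(p,w)
    m=(abs(w[...,2]-0.102)<0.008)&(w[...,0]>.45)&(w[...,0]<.85)&(abs(w[...,1])<.3)
    nn,lab,st,_=cv2.connectedComponentsWithStats(m.astype(np.uint8)); k=1+np.argmax(st[1:,4]); m=lab==k
    q=w[m]; print(n,m.sum(),np.median(q[:,2]),cv2.minAreaRect((q[:,:2]*1000).astype(np.float32)))
    print(cv2.boxPoints(cv2.minAreaRect((q[:,:2]*1000).astype(np.float32))).round())
    # knob: dark blob
    u,v={'scene':(341,221),'side':(298,241)}[n]
    a=p['pixels'][v-14:v+15,u-14:u+15].astype(int); dk=(a.sum(-1)<220)
    print('knob px',dk.sum()); kk=w[v-6:v+7,u-6:u+7].reshape(-1,3); print(np.nanmedian(kk,0), w[v,u])
    cv2.imwrite(f'pics/k{n}.png',cv2.resize(cv2.cvtColor(p['pixels'][v-50:v+50,u-60:u+60],cv2.COLOR_RGB2BGR),None,fx=6,fy=6,interpolation=0))
print(tri([ps['scene'][0],ps['side'][0]],[(341,221.5),(298.5,241)]))
E
```

```text
scene 10290 0.10083372984693367 ((624.3359375, 25.974807739257812), (344.5889892578125, 235.98780822753906), 82.75706481933594)
[[ 486. -130.]
 [ 720. -160.]
 [ 763.  182.]
 [ 529.  212.]]
knob px 192
[0.52305367 0.06323213 0.0997852 ] [0.52708778 0.06779106 0.10544079]
side 10705 0.10303923799919734 ((625.9873046875, 25.604019165039062), (346.74603271484375, 240.6334228515625), 83.1366958618164)
[[ 486. -132.]
 [ 725. -161.]
 [ 766.  183.]
 [ 527.  212.]]
knob px 156
[0.52183889 0.05176223 0.10215984] [0.51883891 0.04736348 0.10633521]
[0.52218846 0.06012377 0.09605575]
```

```bash
python3 -c "
import cv2,numpy as np
a=cv2.imread('pics/kscene.png');b=cv2.imread('pics/kside.png')
cv2.imwrite('pics/k2.png',cv2.resize(np.hstack([a,b]),(800,333)))"
```

```text
(no output)
```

View pics/k2.png

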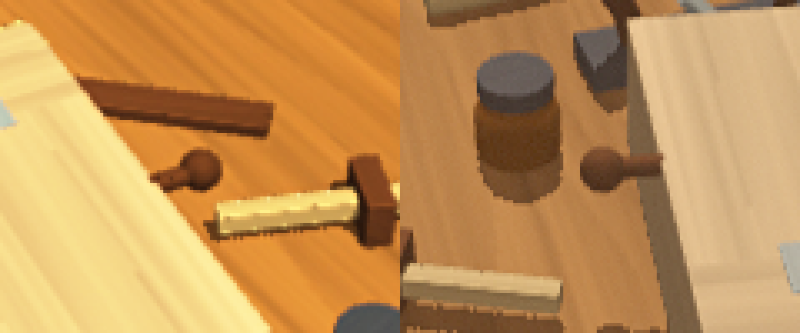

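```bash
cat >> h.py <<'E'
O=np.array([.649,.0235]); YAW=-7.2
def setc(o,y):
    global O,YAW; O=np.array(o);YAW=y
def c2w(p):
    return R.from_euler('z',YAW,degrees=True).apply(np.asarray(p,float))+[O[0],O[1],0]
def w2c(p):
    return R.from_euler('z',-YAW,degrees=True).apply(np.asarray(p,float)-[O[0],O[1],0])
def knob(th): return np.array([.09-.22*np.cos(th)+.006*np.sin(th),.02,.09+.22*np.sin(th)+.006*np.cos(th)])
def orient(tilt,s=1):
    t=np.radians(tilt); x=np.array([np.sin(t),0,-np.cos(t)]); y=np.array([0,s,0.])
    M=np.stack([x,y,np.cross(x,y)],1)
    return R.from_euler('z',YAW,degrees=True)*R.from_matrix(M)
def cur():
    o=get_obs(); return o['ee_pos'],R.from_euler('xyz',o['tcp_rot'],degrees=True),o
def rel(g,tilt,s,back=.019,e=None):
    """chest-frame grasp point -> shift mm, rotvec from current pose"""
    p,Rc,_=e or cur(); Rt=orient(tilt,s); tcp=c2w(g)+Rt.as_matrix()[:,0]*back
    return np.r_[Rc.inv().apply(tcp-p)*1000,(Rc.inv()*Rt).as_rotvec()]
E
python3 - <<'E'
from h import *
ps=[cams.camera('scene'),cams.camera('side')]
h=tri(ps,[(273,205),(365,270.5)]); print(h,w2c(h))
k=tri(ps,[(341,221.5),(298.5,241)]);print(w2c(k))
p,Rc,o=cur(); print(Rc.as_matrix().round(2))
for s in(1,-1):
  for g in ([-.13,.02,.2],[-.13,.02,.096]): print(s,rel(g,25,s).round(3))
for i,n in enumerate(('hs','hd')):
  u,v=[(273,205),(365,270)][i]
  cv2.imwrite(f'pics/{n}.png',cv2.resize(cv2.cvtColor(ps[i]['pixels'][v-30:v+30,u-30:u+30],cv2.COLOR_RGB2BGR),None,fx=6,fy=6,interpolation=0))
a=np.hstack([cv2.imread('pics/hs.png'),cv2.imread('pics/hd.png')]);cv2.imwrite('pics/h2.png',a)
E
```

```text
[ 0.61885524 -0.06394053  0.10169611] [-0.01894785 -0.09052917  0.10169611]
[-0.13040177  0.02044128  0.09605575]
[[ 0.    0.28  0.96]
 [ 0.    0.96 -0.28]
 [-1.    0.   -0.  ]]
1 [ 4.85040e+01 -3.47655e+02  4.93878e+02 -1.51000e-01 -4.35000e-01
  3.30000e-02]
1 [ 1.52504e+02 -3.47659e+02  4.93880e+02 -1.51000e-01 -4.35000e-01
  3.30000e-02]
-1 [ 4.85040e+01 -3.47655e+02  4.93878e+02  2.92100e+00  5.00000e-02
  6.48000e-01]
-1 [ 1.52504e+02 -3.47659e+02  4.93880e+02  2.92100e+00  5.00000e-02
  6.48000e-01]
```

View pics/h2.png

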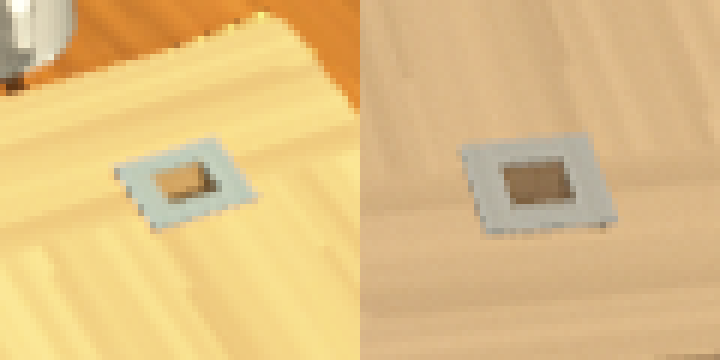

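The plate and knob both agree with the chest frame I fitted (origin 0.649, 0.0235, yaw -7.2°) to about 1 mm. Moving above the knob.

Request:
apply_moves(rows=[[[48,-348,494,-0.151,-0.435,0.033,1],[48,-348,494,-0.151,-0.435,0.033,1],[48,-348,494,-0.151,-0.435,0.033,1],[48,-348,494,-0.151,-0.435,0.033,1],[48,-348,494,-0.151,-0.435,0.033,1],[48,-348,494,-0.151,-0.435,0.033,1],[48,-348,494,-0.151,-0.435,0.033,1],[48,-348,494,-0.151,-0.435,0.033,1],[48,-348,494,-0.151,-0.435,0.033,1],[48,-348,494,-0.151,-0.435,0.033,1],[48,-348,494,-0.151,-0.435,0.033,1],[48,-348,494,-0.151,-0.435,0.033,1],[48,-348,494,-0.151,-0.435,0.033,1],[48,-348,494,-0.151,-0.435,0.033,1],[48,-348,494,-0.151,-0.435,0.033,1],[48,-348,494,-0.151,-0.435,0.033,1],[48,-348,494,-0.151,-0.435,0.033,1],[48,-348,494,-0.151,-0.435,0.033,1]]], newtons=30)

```text
time: 3.8
ee_pos: [0.5303, 0.0593, 0.1836]
tcp_rot: [-0.0, 65.0, -7.1]
wrist_force: [0.1, -0.1, -0.5]
opening: 0.0856
```

Run:
```python
from h import *
p=cams.camera('wrist'); save(p,'w1'); print(cams.find_in('lid_knob',p),p['eye'],p['attitude'])
q=cams.camera('side'); save(q,'s1')
print(rel([-.13,.02,.096],25,1).round(3), get_obs()['q'].round(1))
# wrist fisheye projection of knob
c=R.from_euler('xyz',p['attitude'],degrees=True).inv().apply(c2w([-.13,.02,.096])-p['eye']); 
v=np.array([c[0],-c[1],-c[2]]);r=np.hypot(v[0],v[1]);th=np.arctan2(r,v[2]);print('knob proj',p['cx']+p['fx']*th*v[0]/r,p['cy']+p['fy']*th*v[1]/r)
```

```text
[{'at': [0.5958, 0.0431, 0.1055], 'confidence': 0.91}] [0.40450596 0.07544127 0.28246779] [-4.15880103e+01  4.51145201e-02  8.28997092e+01]
[ 9.4897e+01 -7.6000e-02 -4.4124e+01  1.0000e-03 -0.0000e+00 -0.0000e+00] [ 10.2 -22.5 -23.6  64.8  -7.2  15.8]
knob proj 312.88217557931694 181.31139759991262
```

View pics/w1.png

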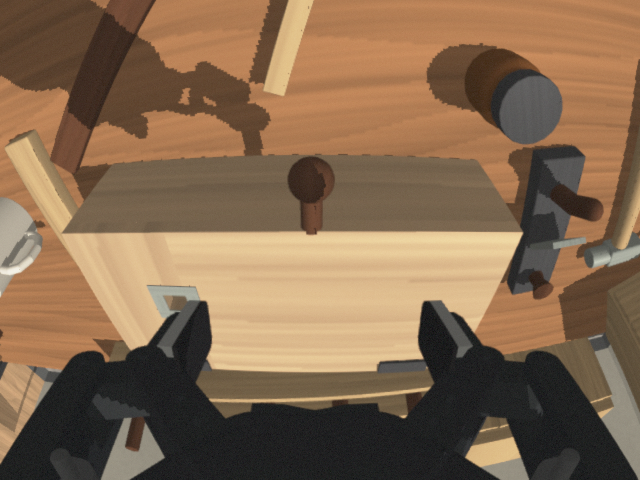

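View pics/s1.png

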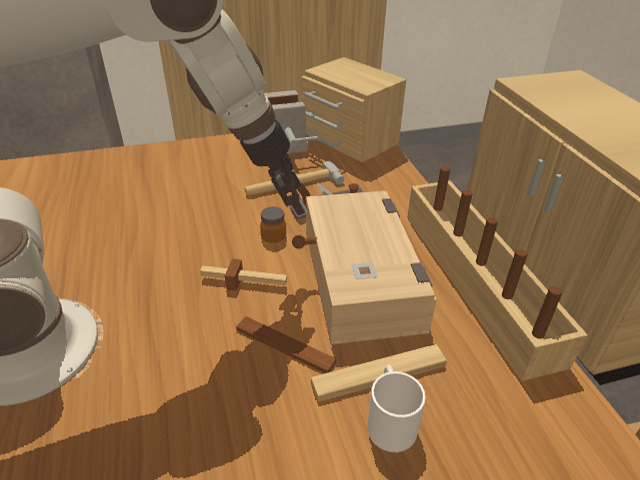

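The wrist view has the knob at (311,180), and I predicted (313,181), so about 1 mm off. Descending straight over the knob and closing.

Request:
apply_moves(rows=[[[20,0,-9,0,0,0,1],[45,0,-20,0,0,0,1],[70,0,-32,0,0,0,1],[88,0,-40,0,0,0,1],[97,0,-44,0,0,0,1],[97,0,-44,0,0,0,1],[97,0,-44,0,0,0,0.6],[97,0,-44,0,0,0,0.45],[97,0,-44,0,0,0,0.2],[97,0,-44,0,0,0,0.2],[97,0,-44,0,0,0,0.2],[97,0,-44,0,0,0,0.2],[97,0,-44,0,0,0,0.2],[97,0,-44,0,0,0,0.2],[97,0,-44,0,0,0,0.2]]], newtons=40)

```text
time: 5.45
ee_pos: [0.5316, 0.057, 0.078]
tcp_rot: [-0.4, 64.9, -7.7]
wrist_force: [-6.6, -9.3, 8.8]
opening: 0.0262
```

Run:
```python
from h import *
p=cams.camera('wrist'); save(p,'w2')
e=cur(); print(e[0],w2c(e[0]),e[2]['wrist_force'])
p0,Rc,_=e; g0=w2c(p0)
k0=knob(0)
for th in np.linspace(0,1.15,13)[1:]:
    d=knob(th)-k0; dw=R.from_euler('z',YAW,degrees=True).apply(d)
    print(round(th,3),(Rc.inv().apply(dw)*1000).round(1))
```

```text
[0.53158436 0.05696572 0.07803093] [-0.12068414  0.01848575  0.07803093] [-6.9043403  -9.09865836  7.20647491]
0.096 [-18.4  -0.1  10.3]
0.192 [-35.7  -0.1  22.4]
0.288 [-51.7  -0.2  36. ]
0.383 [-66.4  -0.2  51.2]
0.479 [-79.6  -0.3  67.6]
0.575 [-91.1  -0.3  85.3]
0.671 [-100.9   -0.4  103.9]
0.767 [-108.9   -0.4  123.5]
0.862 [-115.    -0.4  143.7]
0.958 [-119.1   -0.4  164.3]
1.054 [-121.2   -0.4  185.3]
1.15 [-121.2   -0.4  206.4]
```

View pics/w2.png

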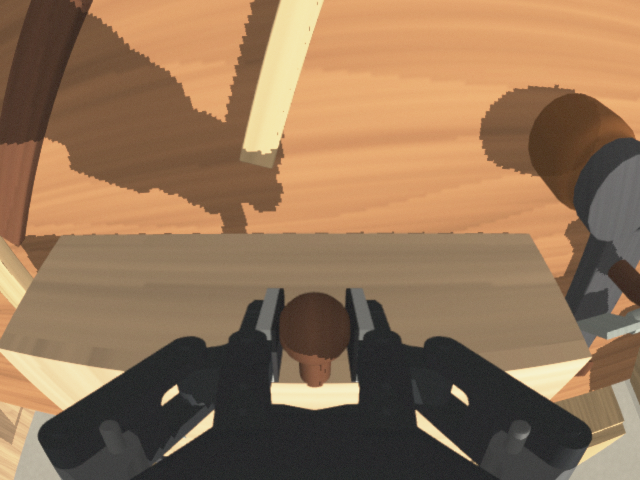

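The knob sits between the pads. Raising the lid along its arc.

Request:
apply_moves(rows=[[[-9,0,5,0,0,0,0.2],[-18,0,10,0,0,0,0.2],[-27,0,16,0,0,0,0.2],[-36,0,22,0,0,0,0.2],[-44,0,29,0,0,0,0.2],[-52,0,36,0,0,0,0.2],[-59,0,43,0,0,0,0.2],[-66,0,51,0,0,0,0.2],[-73,0,59,0,0,0,0.2],[-80,0,68,0,0,0,0.2],[-86,0,76,0,0,0,0.2],[-91,0,85,0,0,0,0.2],[-91,0,85,0,0,0,0.2]]], newtons=40)

```text
time: 6.8
ee_pos: [0.5711, 0.0521, 0.1983]
tcp_rot: [-0.5, 64.8, -7.7]
wrist_force: [1.1, -5.9, -3.5]
opening: 0.0255
```

Run:
```python
from h import *
p=cams.camera('side'); save(p,'s3')
p=cams.camera('wrist'); save(p,'w3')
p0,Rc,o=cur(); print(w2c(p0),o['wrist_force'],o['opening'],o['q'])
# lid angle from tcp: grasp offset measured at shut
off=R.from_euler('z',-YAW,degrees=True).apply  
g0=np.array([-.12068,.0185,.07803]); kc=knob(0)+ (w2c(p0)-g0)
print('th est',np.arctan2(kc[2]-.09,.09-kc[0])-np.arctan2(.006,.22),'r',np.hypot(kc[2]-.09,.09-kc[0]))
th0=np.arctan2(kc[2]-.09,.09-kc[0])-np.arctan2(.006,.22)
for th in np.linspace(th0,1.16,8)[1:]:
    d=knob(th)-knob(th0); print(round(th,3),(Rc.inv().apply(R.from_euler('z',YAW,degrees=True).apply(d))*1000).round(1))
```

```text
[-0.08131593  0.01858891  0.19764503] [ 0.60690011 -6.78829476 -3.76859525] 0.025793539683269733 [  8.63582197 -17.00552636 -18.17815724  64.58194787  -6.88055788
  14.40945244]
th est 0.5803690805043602 r 0.2200192654217711
0.663 [-8.5 -0.  16.1]
0.746 [-15.6  -0.1  32.9]
0.829 [-21.2  -0.1  50.2]
0.912 [-25.5  -0.1  67.9]
0.994 [-28.2  -0.1  86. ]
1.077 [-2.950e+01 -1.000e-01  1.041e+02]
1.16 [-2.920e+01 -1.000e-01  1.223e+02]
```

View pics/s3.png

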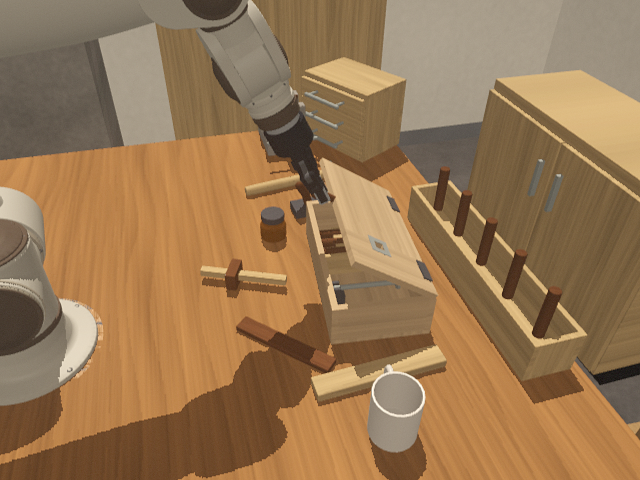

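View pics/w3.png

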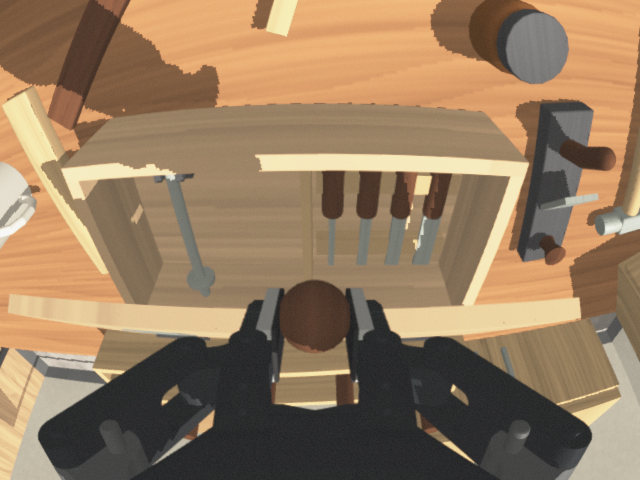

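The lid is at about 0.58 rad and following the arc exactly, and the prop rod shows in the right half of the chest. Continuing to about 1.13 rad.

Request:
apply_moves(rows=[[[-4,0,8,0,0,0,0.2],[-8,0,16,0,0,0,0.2],[-12,0,25,0,0,0,0.2],[-16,-1,33,0,0,0,0.2],[-19,-1,42,0,0,0,0.2],[-21,-1,50,0,0,0,0.2],[-23,-1,59,0,0,0,0.2],[-25,-1,68,0,0,0,0.2],[-27,-1,77,0,0,0,0.2],[-28,-1,86,0,0,0,0.2],[-29,-1,95,0,0,0,0.2],[-29,-1,104,0,0,0,0.2],[-29,-1,111,0,0,0,0.2],[-29,-1,117,0,0,0,0.2],[-29,-1,117,0,0,0,0.2],[-29,-1,117,0,0,0,0.2],[-29,-1,117,0,0,0,0.2]]])

```text
time: 8.6
ee_pos: [0.6631, 0.0395, 0.2734]
tcp_rot: [-0.5, 64.9, -7.7]
wrist_force: [-0.4, 0.3, -1.0]
opening: 0.0169
```

Run:
```python
from h import *
p=cams.camera('side'); save(p,'s4')
p0,Rc,o=cur(); print(w2c(p0),o['wrist_force'],o['opening'],o['q'])
g0=np.array([-.12068,.0185,.07803]); kc=knob(0)+ (w2c(p0)-g0)
print('th est',np.arctan2(kc[2]-.09,.09-kc[0])-np.arctan2(.006,.22),'r',np.hypot(kc[2]-.09,.09-kc[0]))
```

```text
[0.01199657 0.01770588 0.27345291] [-0.89586905 -0.86940889  1.13503627] 0.017328324259495043 [ 5.87193994 -3.69911095  1.56540538 70.75605253 -5.73628942 11.87171172]
th est 1.134454631801502 r 0.21953717504184203
```

View pics/s4.png

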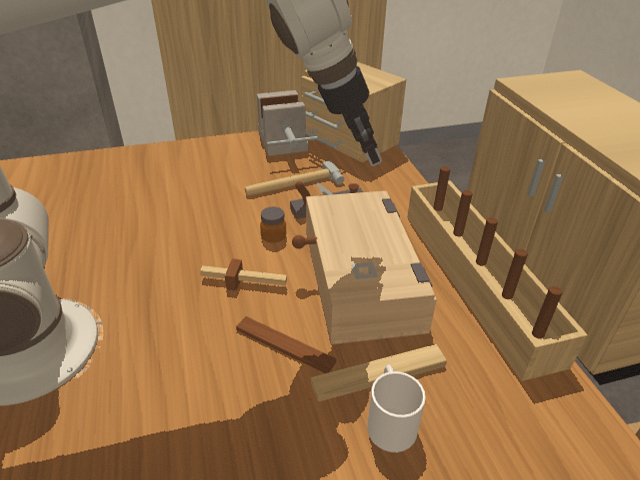

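The knob slipped out between 0.6 and 1.1 rad and the lid fell shut. The prop was still down, so nothing has failed. Between w2 and w3 the ball crept about 6 mm in the pads: they were spinning on the knob, and spinning contact loses lateral friction. I'll grip harder and turn the tool with the lid. First I fit the arm's kinematics from the poses so far to check reach.

```bash
cat > fk.py <<'E'
import numpy as np
from scipy.optimize import least_squares
from scipy.spatial.transform import Rotation as R
D=[([74.027,5.013,10.034,95.1,0,90],[.15129,.52854,.23056],[-89.4769,89.9211,-105.4514]),
([8.63582197,-17.00552636,-18.17815724,64.58194787,-6.88055788,14.40945244],[.5711,.0521,.1983],[-.5,64.8,-7.7]),
([5.87193994,-3.69911095,1.56540538,70.75605253,-5.73628942,11.87171172],[.6631,.0395,.2734],[-.5,64.9,-7.7])]
E
python3 - <<'E'
from fk import *
# planar: wrist tilt. check radii in base plane
for q,p,r in D:
    t=R.from_euler('xyz',r,degrees=True).as_matrix()[:,0]; a=np.radians(q[0])
    u=np.array([np.cos(a),np.sin(a),0]); s=np.array([-np.sin(a),np.cos(a),0])
    print(np.dot(p,u),np.dot(p,s),p[2],'tool',np.dot(t,u),np.dot(t,s),t[2], 90-(q[1]-q[2]+q[3]))
E
```

```text
0.5497664919682611 -2.9852815881461176e-06 0.23056 tool -0.0013770072820554397 -1.2536121280582326e-05 -0.999999051846446 -0.07899999999999352
0.5724482631719664 -0.03424333499236241 0.1983 tool 0.4085904233424537 -0.11975755123786323 -0.9048270524660197 24.245421250000007
0.6636618029277548 -0.02854595128353661 0.2734 tool 0.41235409614167073 -0.09954521411252272 -0.9055687990111397 24.5084638
```

Run:
```python
from h import *
k=knob(0);k[1]=.018
print(rel(k,50,1,back=-.055).round(3), rel(k,50,1,back=.022).round(3))
p=cams.camera('side'); print(cams.find_in('lid_knob',p)[:1])
```

```text
[ 5.04550e+01  5.14000e-01 -2.27046e+02  1.00000e-03 -4.34000e-01
  4.00000e-03] [ 1.20314e+02  7.91000e-01 -1.94662e+02  1.00000e-03 -4.34000e-01
  4.00000e-03]
[{'at': [0.6364, -0.0089, 0.1034], 'confidence': 0.59}]
```

Request:
apply_moves(rows=[[[0,0,-20,0,0,0,1],[0,0,-60,0,-0.1,0,1],[10,0,-100,0,-0.2,0,1],[20,0,-140,0,-0.3,0,1],[35,0,-180,0,-0.4,0,1],[50,0,-227,0,-0.434,0.004,1],[50,0,-227,0,-0.434,0.004,1],[50,0,-227,0,-0.434,0.004,1],[50,0,-227,0,-0.434,0.004,1],[50,0,-227,0,-0.434,0.004,1]]], newtons=90)

```text
time: 9.75
ee_pos: [0.505, 0.0728, 0.1353]
tcp_rot: [-0.4, 40.7, -8.0]
wrist_force: [0.3, 0.1, -0.6]
opening: 0.0851
```

Run:
```python
from h import *
k=knob(0);k[1]=.018
p=cams.camera('wrist'); save(p,'w5')
print(rel(k,50,1,back=.022).round(3),get_obs()['q'].round(1))
print(cams.find_in('lid_knob',p)[:1])
c=R.from_euler('xyz',p['attitude'],degrees=True).inv().apply(c2w(k)-p['eye']); 
v=np.array([c[0],-c[1],-c[2]]);r=np.hypot(v[0],v[1]);th=np.arctan2(r,v[2]);print('knob proj',p['cx']+p['fx']*th*v[0]/r,p['cy']+p['fy']*th*v[1]/r)
```

```text
[ 6.2073e+01 -1.2049e+01 -1.6777e+01 -1.0000e-03 -1.2000e-02  1.1000e-02] [ 19.5 -48.6 -54.4  38.3 -20.5  18.3]
[{'at': [0.5727, 0.0543, 0.1053], 'confidence': 0.76}]
knob proj 289.53126150262 241.39982771969443
```

View pics/w5.png

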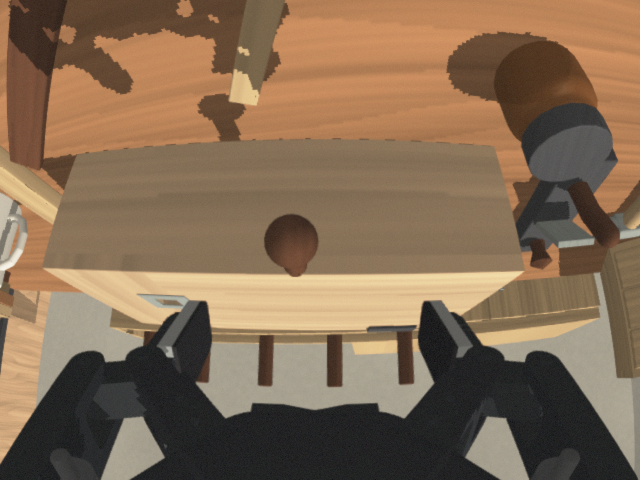

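Run:
```python
from h import *
k=knob(0);k[1]=.0185
print(rel(k,40,1,back=-.045).round(3), rel(k,40,1,back=.022).round(3))
```

```text
[-4.5470e+00 -1.2104e+01 -9.1940e+00 -2.0000e-03  1.6200e-01  1.1000e-02] [ 6.1572e+01 -1.1373e+01 -2.0002e+01 -2.0000e-03  1.6200e-01  1.1000e-02]
```

Request:
apply_moves(rows=[[[-4,-12,-9,0,0.08,0.011,1],[-4,-12,-9,0,0.162,0.011,1],[-4,-12,-9,0,0.162,0.011,1],[-4,-12,-9,0,0.162,0.011,1],[15,-12,-12,0,0.162,0.011,1],[35,-12,-15,0,0.162,0.011,1],[52,-11,-18,0,0.162,0.011,1],[61,-11,-20,0,0.162,0.011,1],[61,-11,-20,0,0.162,0.011,1],[61,-11,-20,0,0.162,0.011,1],[61,-11,-20,0,0.162,0.011,0.45],[61,-11,-20,0,0.162,0.011,0.45],[61,-11,-20,0,0.162,0.011,0.45],[61,-11,-20,0,0.162,0.011,0.45],[61,-11,-20,0,0.162,0.011,0.45]]], newtons=90)

```text
time: 11.35
ee_pos: [0.536, 0.0569, 0.0796]
tcp_rot: [0.1, 50.0, -7.2]
wrist_force: [-0.7, 0.4, 1.0]
opening: 0.0383
```

Run:
```python
from h import *
k=knob(0);k[1]=.0185
p=cams.camera('wrist'); save(p,'w6')
print(rel(k,40,1,back=.022).round(3),get_obs()['q'].round(1))
```

```text
[ 0.625 -0.413  0.025 -0.002  0.    -0.   ] [ 12.7 -34.4 -49.   37.2 -12.6  15.6]
```

View pics/w6.png

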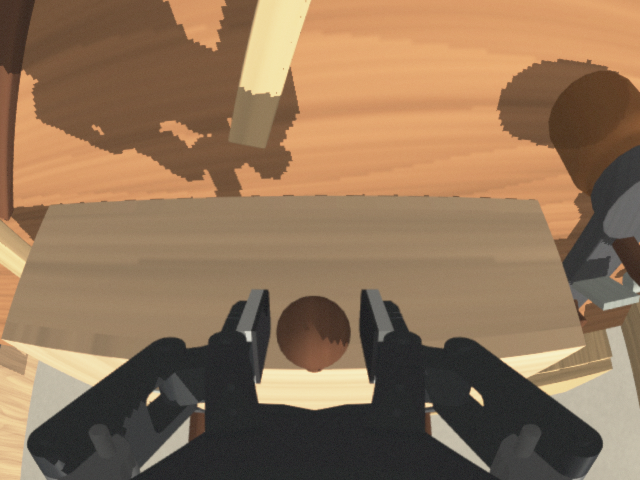

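The ball is centred between the pads at (314,332). Closing at 90 N.

Request:
apply_moves(rows=[[[0,0,0,0,0,0,0.2],[0,0,0,0,0,0,0.2],[0,0,0,0,0,0,0.2],[0,0,0,0,0,0,0.2],[0,0,0,0,0,0,0.2],[0,0,0,0,0,0,0.2]]], newtons=90)

```text
time: 12.0
ee_pos: [0.5357, 0.0564, 0.0798]
tcp_rot: [0.1, 50.0, -7.3]
wrist_force: [-11.2, -2.1, 7.3]
opening: 0.0245
```

Run:
```python
from h import *
p=cams.camera('wrist'); save(p,'w7')
p0,Rc,o=cur(); print(w2c(p0),o['wrist_force'],o['opening'])
Rt0=orient(40,1)
kc=R.from_euler('z',-YAW,degrees=True).apply
# rows: tilt from 40 to 0 as th 0..1.13 ; ball fixed in tool frame
Rb=R.from_euler('z',YAW,degrees=True)
k0=knob(0);k0[1]=w2c(p0)[1]
rb=Rc.inv().apply(c2w(k0)-p0); print('ball in tool',rb*1000)
for th in np.linspace(0,1.13,21)[1:]:
    dk=Rb.apply(knob(th)-knob(0)); turn=np.radians(42)*th/1.13  # about chest +y, tilt decreases
    Rn=(Rb*R.from_euler('y',turn)*Rb.inv())*Rc
    pn=c2w(k0)+dk-Rn.apply(rb)
    print(round(th,3),(Rc.inv().apply(pn-p0)*1000).round(0),(Rc.inv()*Rn).as_rotvec().round(3))
```

```text
[-0.11650761  0.01840209  0.07980579] [-10.08398686  -2.87579131   8.12780302] 0.024318845497098965
ball in tool [-21.07822243  -0.02498699   0.07040063]
0.056 [-9.  0.  8.] [-0.     0.037 -0.   ]
0.113 [-18.   0.  16.] [-0.     0.073 -0.   ]
0.169 [-26.   0.  25.] [-0.    0.11 -0.  ]
0.226 [-33.   0.  34.] [-0.     0.147 -0.   ]
0.282 [-40.   0.  43.] [-0.     0.183 -0.   ]
0.339 [-47.   0.  53.] [-0.     0.22  -0.001]
0.395 [-53.   0.  64.] [-0.     0.257 -0.001]
0.452 [-58.   0.  74.] [-0.     0.293 -0.001]
0.508 [-63.   0.  85.] [-0.     0.33  -0.001]
0.565 [-67.   0.  96.] [-0.     0.367 -0.001]
0.621 [-70.   0. 108.] [-0.     0.403 -0.001]
0.678 [-73.   0. 119.] [-0.001  0.44  -0.001]
0.734 [-75.   0. 131.] [-0.001  0.476 -0.001]
0.791 [-77.   0. 142.] [-0.001  0.513 -0.001]
0.847 [-77.   0. 154.] [-0.001  0.55  -0.001]
0.904 [-77.   0. 166.] [-0.001  0.586 -0.001]
0.96 [-77.   0. 178.] [-0.001  0.623 -0.001]
1.017 [-75.   0. 189.] [-0.001  0.66  -0.002]
1.074 [-73.   0. 201.] [-0.001  0.696 -0.002]
1.13 [-71.   0. 212.] [-0.001  0.733 -0.002]
```

View pics/w7.png

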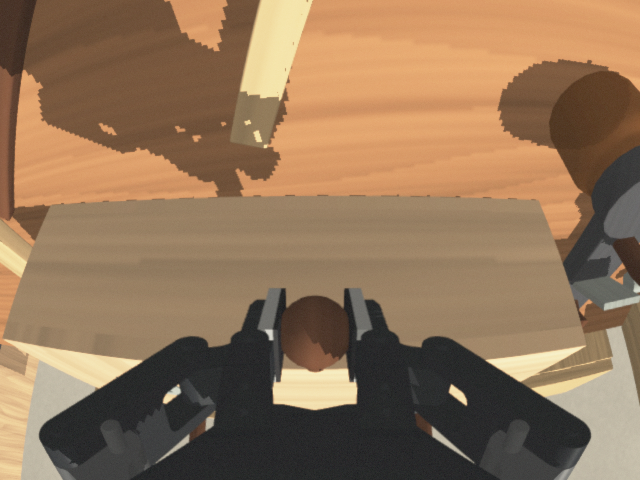

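Request:
apply_moves(rows=[[[-9,0,8,0,0.037,0,0.2],[-18,0,16,0,0.073,0,0.2],[-26,0,25,0,0.11,0,0.2],[-33,0,34,0,0.147,0,0.2],[-40,0,43,0,0.183,0,0.2],[-47,0,53,0,0.22,-0.001,0.2],[-53,0,64,0,0.257,-0.001,0.2],[-58,0,74,0,0.293,-0.001,0.2],[-58,0,74,0,0.293,-0.001,0.2]]], newtons=90)

```text
time: 12.95
ee_pos: [0.555, 0.054, 0.172]
tcp_rot: [-0.0, 67.0, -7.4]
wrist_force: [-7.9, 2.4, 0.9]
opening: 0.0243
```

```bash
cat > arc.py <<'E'
from h import *
import sys
th0,th1,t1,n=map(float,sys.argv[1:5]); name=sys.argv[5]
# th0=estimated, go to th1, final tilt t1
p=cams.camera('wrist'); save(p,name)
p0,Rc,o=cur(); Rb=R.from_euler('z',YAW,degrees=True)
tx=Rb.inv().apply(Rc.as_matrix()[:,0]); t0=np.degrees(np.arctan2(tx[0],-tx[2]))
c=w2c(p0+Rc.as_matrix()[:,0]*-.0211); th=np.arctan2(c[2]-.09,.09-c[0])-np.arctan2(.006,.22)
print('tcp',w2c(p0).round(4),'tilt',t0.round(1),'th',th.round(3),'r',np.hypot(c[2]-.09,.09-c[0]).round(4),'f',o['wrist_force'].round(1),'open',o['opening'].round(4),o['q'].round(1))
k0=knob(th);k0[1]=c[1]; rb=np.array([-.0211,0,0])
for a in np.linspace(th,th1,int(n)+1)[1:]:
    turn=np.radians(t0-t1)*(a-th)/(th1-th)
    Rn=(Rb*R.from_euler('y',turn)*Rb.inv())*Rc
    pn=p0+Rc.apply(rb)+Rb.apply(knob(a)-knob(th))-Rn.apply(rb)
    print(round(a,3),(Rc.inv().apply(pn-p0)*1000).round(1),(Rc.inv()*Rn).as_rotvec().round(3))
E
python3 arc.py 0 1.13 -2 12 w8
```

```text
Traceback (most recent call last):
  File "arc.py", line 9, in <module>
    print('tcp',w2c(p0).round(4),'tilt',t0.round(1),'th',th.round(3),'r',np.hypot(c[2]-.09,.09-c[0]).round(4),'f',o['wrist_force'].round(1),'open',o['opening'].round(4),o['q'].round(1))
                                                                                                                                                   ^^^^^^^^^^^^^^^^^^
AttributeError: 'float' object has no attribute 'round'
```

View pics/w8.png

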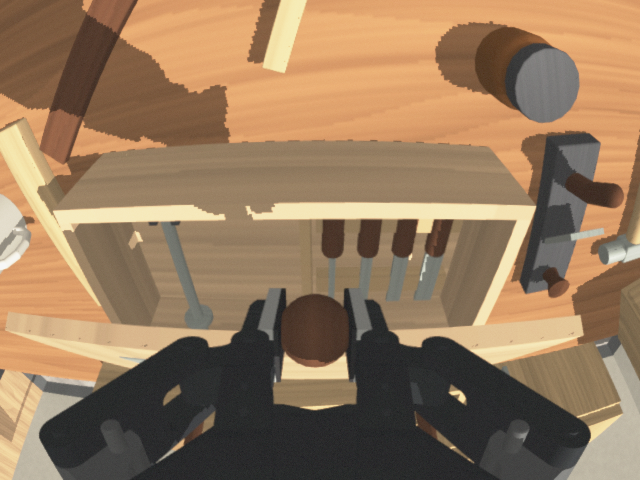

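The ball is steady at (315,330), so there is no creep this time.

```bash
sed -i "s/o\['opening'\].round(4)/round(o['opening'],4)/" arc.py; python3 arc.py 0 1.13 -2 13 w8b
```

```text
tcp [-0.0977  0.0184  0.1709] tilt 23.1 th 0.446 r 0.2201 f [-3.1  2.  -1.4] open 0.0243 [  8.8 -17.4 -20.8  64.4  -6.3  14.9]
0.498 [-7.2  0.   8.4] [-0.     0.034 -0.   ]
0.551 [-13.9   0.   17.1] [-0.     0.067 -0.   ]
0.604 [-20.2   0.   26.2] [-0.     0.101 -0.   ]
0.656 [-25.9   0.   35.6] [-0.     0.135 -0.   ]
0.709 [-31.1   0.1  45.3] [-0.     0.168 -0.   ]
0.762 [-35.8   0.1  55.2] [-0.     0.202 -0.   ]
0.814 [-40.    0.1  65.4] [-0.     0.236 -0.001]
0.867 [-43.6   0.1  75.8] [-0.     0.269 -0.001]
0.919 [-46.6   0.1  86.3] [-0.     0.303 -0.001]
0.972 [-49.1   0.2  97. ] [-0.     0.337 -0.001]
1.025 [-51.    0.2 107.8] [-0.     0.37  -0.001]
1.077 [-52.3   0.2 118.7] [-0.001  0.404 -0.001]
1.13 [-53.    0.2 129.6] [-0.001  0.438 -0.001]
```

Request:
apply_moves(rows=[[[-7,0,8,0,0.034,0,0.2],[-14,0,17,0,0.067,0,0.2],[-20,0,26,0,0.101,0,0.2],[-26,0,36,0,0.135,0,0.2],[-31,0,45,0,0.168,0,0.2],[-36,0,55,0,0.202,0,0.2],[-40,0,65,0,0.236,0,0.2],[-44,0,76,0,0.269,0,0.2],[-47,0,86,0,0.303,0,0.2],[-49,0,97,0,0.337,0,0.2],[-51,0,108,0,0.37,0,0.2],[-52,0,119,0,0.404,0,0.2],[-53,0,130,0,0.438,0,0.2],[-53,0,130,0,0.438,0,0.2],[-53,0,130,0,0.438,0,0.2]]])

```text
time: 14.55
ee_pos: [0.6531, 0.0422, 0.2718]
tcp_rot: [178.2, 88.1, 171.0]
wrist_force: [-3.2, 0.8, 7.6]
opening: 0.0244
```

```bash
python3 arc.py 0 1.14 -2 2 w9
python3 - <<'E'
from h import *
save(cams.camera('side'),'s9')
E
```

```text
tcp [0.0016 0.0191 0.2716] tilt -1.9 th 1.135 r 0.2209 f [-2.1  1.9  7.1] open 0.0242 [  3.5  24.2  37.9 105.5   0.4  10.7]
1.138 [-0.2  0.   0.5] [0.    0.001 0.   ]
1.14 [-0.5  0.   0.9] [0.    0.002 0.   ]
```

View pics/w9.png

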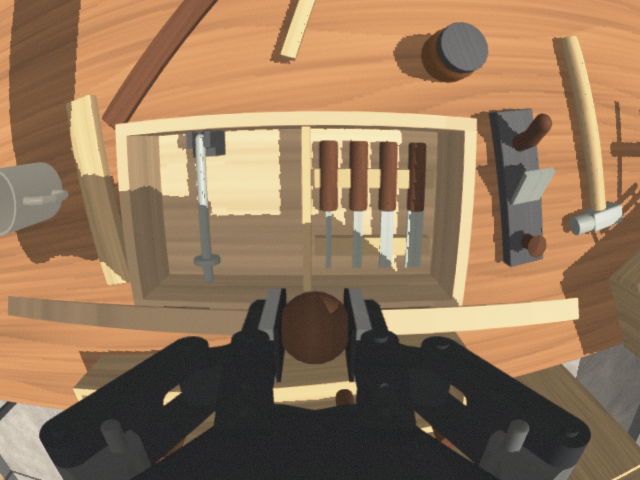

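View pics/s9.png

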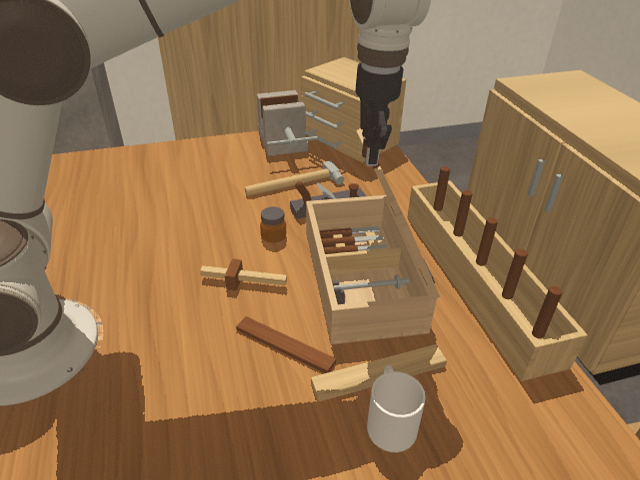

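The lid is up at about 1.13 rad. The rod lies in the right bay: in the wrist view the pivot is at (205,140), the collar at (207,261) and the pin end at (208,280). Opening, retracting upward and measuring the rod.

Request:
apply_moves(rows=[[[0,0,0,0,0,0,0.6],[0,0,0,0,0,0,0.7],[0,0,0,0,0,0,0.7],[-12,0,0,0,0,0,0.7],[-30,0,0,0,0,0,0.7],[-50,0,-5,0,0,0,0.7],[-60,0,-30,0,0,0,0.7],[-60,0,-60,0,0,0,0.7],[-60,0,-90,0,0,0,0.7],[-60,-30,-110,0,0,0,0.7],[-60,-30,-110,0,0,0,0.7],[-60,-30,-110,0,0,0,0.7]]])

```text
time: 15.85
ee_pos: [0.5417, 0.0255, 0.3357]
tcp_rot: [177.8, 88.2, 170.6]
wrist_force: [-0.3, -0.2, 0.3]
opening: 0.0596
```

```bash
cat >> h.py <<'E'
def proj(p,P):
    c=R.from_euler('xyz',p['attitude'],degrees=True).inv().apply(np.asarray(P)-p['eye']); v=np.stack([c[...,0],-c[...,1],-c[...,2]],-1)
    return np.stack([p['cx']+p['fx']*v[...,0]/v[...,2],p['cy']+p['fy']*v[...,1]/v[...,2]],-1)
def projw(p,P):
    c=R.from_euler('xyz',p['attitude'],degrees=True).inv().apply(np.asarray(P)-p['eye']); v=np.stack([c[...,0],-c[...,1],-c[...,2]],-1)
    r=np.hypot(v[...,0],v[...,1]);t=np.arctan2(r,v[...,2]); return np.stack([p['cx']+p['fx']*t*v[...,0]/r,p['cy']+p['fy']*t*v[...,1]/r],-1)
E
cat > look.py <<'E'
from h import *
import sys
tag,th,ph=sys.argv[1],float(sys.argv[2]),float(sys.argv[3])
def rod(r,ph=ph): return [-.075+r*np.cos(ph),-.09,.065+r*np.sin(ph)]
hole=[.09-.11*np.cos(th),-.09,.09+.11*np.sin(th)]
k=knob(th);k[1]=.0185
W=np.array([c2w(x) for x in [rod(0),rod(.12),rod(.125),rod(.147),hole,k]])
for n in ('scene','side','wrist'):
    p=cams.camera(n); f=projw if n=='wrist' else proj
    im=cv2.cvtColor(p['pixels'],cv2.COLOR_RGB2BGR); cv2.imwrite(f'pics/{tag}{n}.png',im)
    uv=f(p,W); print(n,uv.round(0).tolist())
    z=im.copy()
    for i,c in zip(range(6),[(0,0,255),(0,255,0),(0,255,255),(255,0,0),(255,0,255),(255,255,0)]): cv2.circle(z,tuple(uv[i].round().astype(int)),2,c,-1)
    if n!='wrist':
        u,v=np.clip(uv[2].astype(int),[80,60],[559,419]); z=cv2.resize(z[v-60:v+60,u-80:u+80],None,fx=4,fy=4,interpolation=cv2.INTER_NEAREST)
    cv2.imwrite(f'pics/{tag}{n}_o.png',z)
E
python3 look.py a 1.13 0
```

```text
scene [[296.0, 211.0], [247.0, 226.0], [245.0, 227.0], [235.0, 230.0], [242.0, 180.0], [279.0, 159.0]]
side [[334.0, 287.0], [395.0, 281.0], [398.0, 281.0], [409.0, 280.0], [402.0, 230.0], [370.0, 151.0]]
wrist [[246.0, 232.0], [251.0, 325.0], [252.0, 328.0], [253.0, 343.0], [232.0, 381.0], [358.0, 423.0]]
```

View pics/aside_o.png

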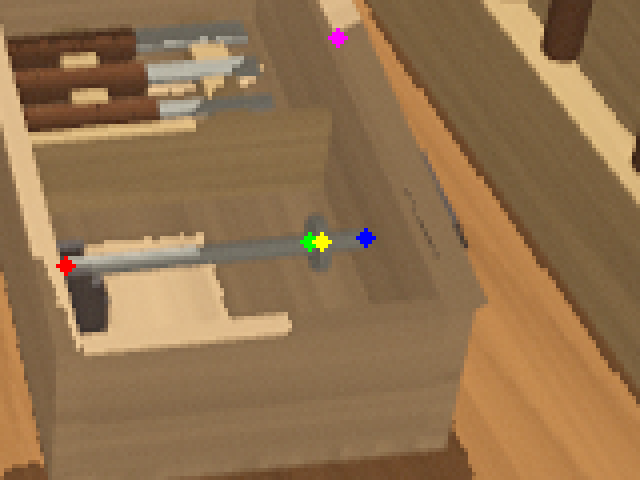

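View pics/awrist_o.png

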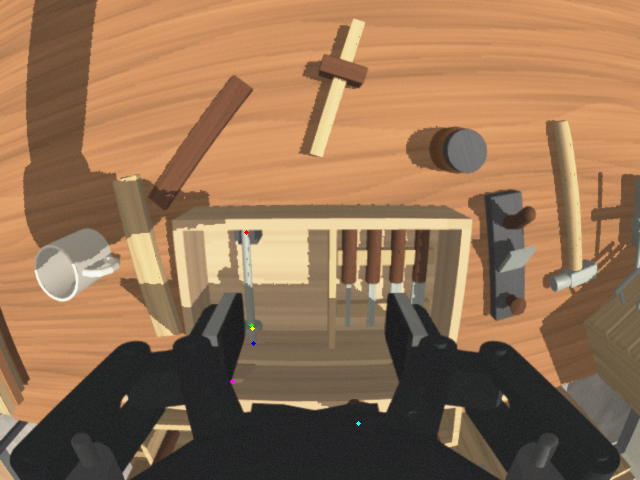

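The projected rod, collar and pin points land on the rod within about 1 px in both views. Next: the rod grasp 85 mm from the pivot, at 25° tilt.

Run:
```python
from h import *
g=[.010,-.09,.065]
print(rel(g,25,1,back=-.11).round(3), rel(g,25,1,back=.019).round(3))
```

```text
[ 1.67475e+02 -7.95030e+01  7.50310e+01  0.00000e+00 -4.70000e-01
 -1.00000e-03] [ 2.82506e+02 -7.96390e+01  1.33415e+02  0.00000e+00 -4.70000e-01
 -1.00000e-03]
```

Request:
apply_moves(rows=[[[10,-30,0,0,-0.1,0,0.6],[30,-60,0,0,-0.2,0,0.6],[60,-80,0,0,-0.3,0,0.6],[95,-80,15,0,-0.4,0,0.6],[130,-80,45,0,-0.47,0,0.6],[167,-80,75,0,-0.47,0,0.6],[167,-80,75,0,-0.47,0,0.6],[167,-80,75,0,-0.47,0,0.6],[167,-80,75,0,-0.47,0,0.6]]], newtons=50)

```text
time: 16.9
ee_pos: [0.6021, -0.0615, 0.1668]
tcp_rot: [0.1, 64.9, -7.0]
wrist_force: [-0.2, 0.4, 1.2]
opening: 0.0512
```

Run:
```python
from h import *
g=[.010,-.09,.065]
print(rel(g,25,1,back=.019).round(3),get_obs()['q'].round(1))
p=cams.camera('wrist');save(p,'w10'); print(projw(p,np.array([c2w([-.075,-.09,.065]),c2w(g),c2w([.05,-.09,.065])])))
save(cams.camera('side'),'s10')
```

```text
[ 1.30666e+02  6.60000e-02 -1.69900e+00  0.00000e+00  2.00000e-03
 -1.00000e-03] [ -5.5 -13.3 -18.7  59.5  -0.6   1.5]
[[314.12101869 122.8806924 ]
 [314.13705253 233.84018308]
 [314.14744624 272.42006196]]
```

View pics/w10.png

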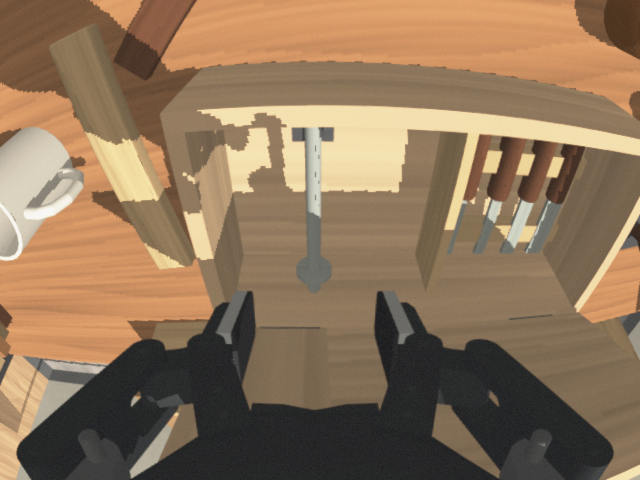

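View pics/s10.png

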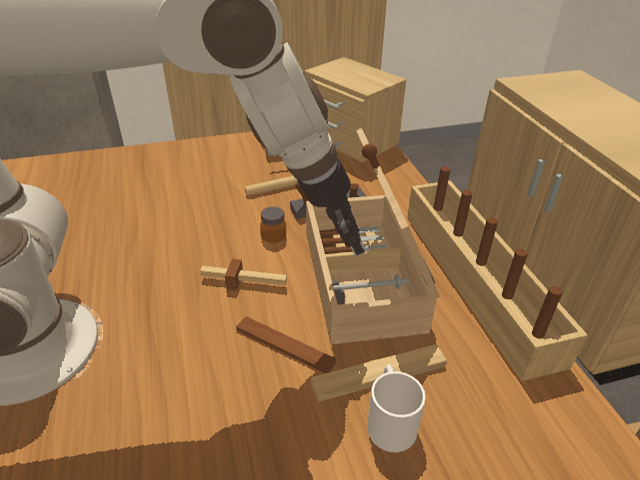

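The lid is holding and the rod is exactly between the jaws (u=314). Going in and closing.

Request:
apply_moves(rows=[[[30,0,0,0,0,0,0.6],[60,0,-1,0,0,0,0.6],[90,0,-1,0,0,0,0.6],[115,0,-2,0,0,0,0.6],[130,0,-2,0,0,0,0.6],[130,0,-2,0,0,0,0.6],[130,0,-2,0,0,0,0],[130,0,-2,0,0,0,0],[130,0,-2,0,0,0,0],[130,0,-2,0,0,0,0],[130,0,-2,0,0,0,0],[130,0,-2,0,0,0,0],[130,0,-2,0,0,0,0],[130,0,-2,0,0,0,0],[130,0,-2,0,0,0,0]]], newtons=50)

```text
time: 18.5
ee_pos: [0.6557, -0.0689, 0.0507]
tcp_rot: [0.0, 64.7, -7.2]
wrist_force: [-4.5, -3.2, 6.2]
opening: 0.0081
```

```bash
cat > rodarc.py <<'E'
from h import *
import sys
ph1,t1,n=map(float,sys.argv[1:4])
p0,Rc,o=cur(); Rb=R.from_euler('z',YAW,degrees=True)
tx=Rb.inv().apply(Rc.as_matrix()[:,0]); t0=np.degrees(np.arctan2(tx[0],-tx[2]))
rb=np.array([-.019,0,0]); c=w2c(p0+Rc.apply(rb)); d=c-[-.075,-.09,.065]; ph=np.arctan2(d[2],d[0]); r=np.hypot(d[0],d[2])
print('tilt',t0,'ph',ph,'r',r,'y',c[1],o['wrist_force'].round(1),o['opening'],o['q'].round(1))
for a in np.linspace(ph,ph1,int(n)+1)[1:]:
    turn=-np.radians(t1-t0)*(a-ph)/(ph1-ph)
    Rn=(Rb*R.from_euler('y',turn)*Rb.inv())*Rc
    pn=p0+Rc.apply(rb)+Rb.apply(r*np.array([np.cos(a)-np.cos(ph),0,np.sin(a)-np.sin(ph)]))-Rn.apply(rb)
    print(round(a,3),(Rc.inv().apply(pn-p0)*1000).round(1),(Rc.inv()*Rn).as_rotvec().round(3))
E
python3 rodarc.py 0.87 55 14; python3 -c "
from h import *
save(cams.camera('wrist'),'w11')"
```

```text
tilt 25.301473179991646 ph 0.03348628848222801 r 0.08519489063467983 y -0.09085862693848379 [-4.5 -3.2  6.2] 0.008137609120426615 [ -5.7  -3.4 -23.   45.   -0.6   1.4]
0.093 [-4.7  0.   2.6] [ 0.    -0.037  0.   ]
0.153 [-9.6  0.   4.9] [ 0.    -0.074  0.   ]
0.213 [-14.6   0.    6.9] [ 0.    -0.111  0.   ]
0.272 [-19.7   0.    8.6] [ 0.    -0.148  0.   ]
0.332 [-24.8   0.   10. ] [ 0.    -0.185  0.   ]
0.392 [-30.1   0.   11.1] [ 0.    -0.222  0.   ]
0.452 [-35.3   0.   11.9] [ 0.    -0.259  0.   ]
0.511 [-40.6   0.   12.3] [ 0.    -0.296  0.   ]
0.571 [-45.9  -0.   12.5] [ 0.    -0.333  0.   ]
0.631 [-51.1  -0.   12.3] [ 0.   -0.37  0.  ]
0.691 [-56.4  -0.   11.9] [ 0.    -0.407  0.   ]
0.75 [-61.6  -0.   11.1] [ 0.    -0.444  0.   ]
0.81 [-66.7  -0.   10.1] [ 0.    -0.481  0.   ]
0.87 [-71.7  -0.    8.7] [ 0.    -0.518  0.   ]
```

View pics/w11.png

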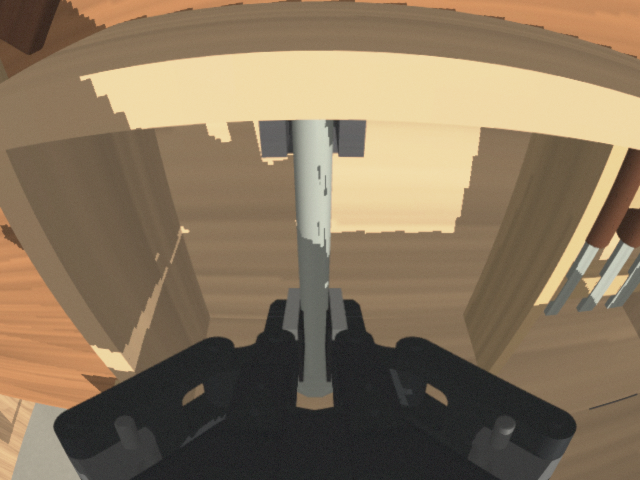

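Rod gripped (opening 8 mm). Swinging it up.

Request:
apply_moves(rows=[[[-5,0,3,0,-0.037,0,0],[-10,0,5,0,-0.074,0,0],[-15,0,7,0,-0.111,0,0],[-20,0,9,0,-0.148,0,0],[-25,0,10,0,-0.185,0,0],[-30,0,11,0,-0.222,0,0],[-35,0,12,0,-0.259,0,0],[-41,0,12,0,-0.296,0,0],[-46,0,12,0,-0.333,0,0],[-51,0,12,0,-0.37,0,0],[-56,0,12,0,-0.407,0,0],[-62,0,11,0,-0.444,0,0],[-67,0,10,0,-0.481,0,0],[-72,0,9,0,-0.518,0,0],[-72,0,9,0,-0.518,0,0],[-72,0,9,0,-0.518,0,0],[-72,0,9,0,-0.518,0,0]]])

```text
time: 20.25
ee_pos: [0.6324, -0.0661, 0.1176]
tcp_rot: [-0.0, 35.3, -7.2]
wrist_force: [-4.7, -2.3, -8.7]
opening: 0.0084
```

```bash
python3 rodarc.py 0.9 55 2; python3 look.py b 1.13 0.87
```

```text
tilt 54.73370037042793 ph 0.8644283062235582 r 0.08355091275670784 y -0.09099374075931989 [-4.7 -2.3 -8.7] 0.008384271429282324 [ -5.2 -30.  -51.7  13.6  -1.6   1.1]
0.882 [-1.5 -0.   0.2] [ 0.    -0.002  0.   ]
0.9 [-3.  -0.   0.3] [ 0.    -0.005  0.   ]
scene [[296.0, 211.0], [262.0, 188.0], [260.0, 187.0], [253.0, 182.0], [242.0, 180.0], [279.0, 159.0]]
side [[334.0, 287.0], [378.0, 246.0], [380.0, 245.0], [388.0, 237.0], [402.0, 230.0], [370.0, 151.0]]
wrist [[316.0, 99.0], [316.0, 396.0], [316.0, 404.0], [316.0, 434.0], [316.0, 447.0], [517.0, 603.0]]
```

View pics/bside_o.png

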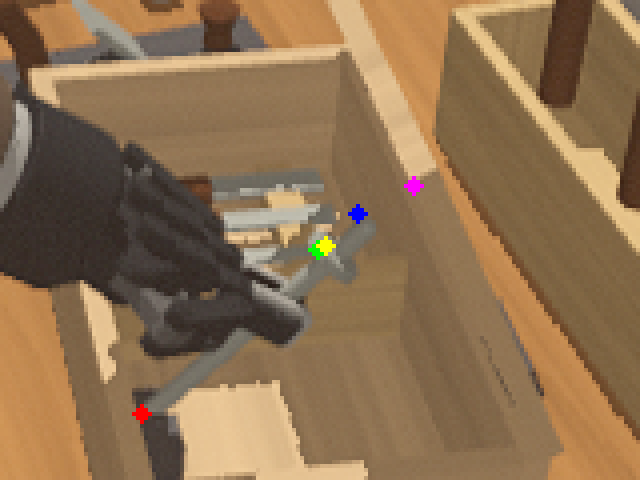

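View pics/bscene_o.png

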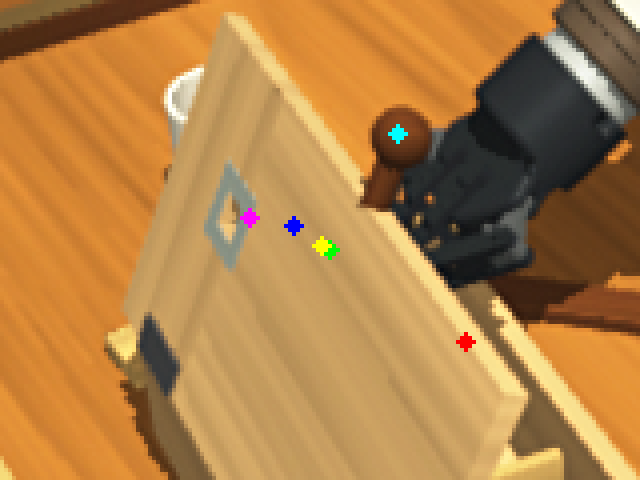

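View pics/bwrist_o.png

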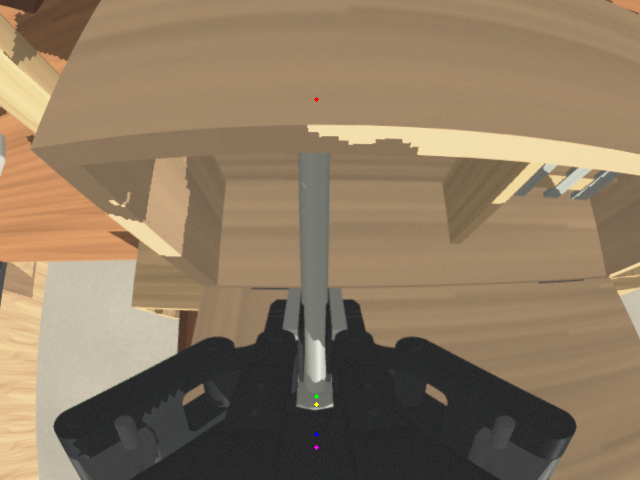

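The side view shows the rod a few degrees low: pin end at crop (372,230) against predicted (358,214) for 0.87. Solving for its angle from the image.

Run:
```python
from h import *
p=cams.camera('side')
for ph in np.arange(.7,.92,.03):
    W=np.array([c2w([-.075+r*np.cos(ph),-.09,.065+r*np.sin(ph)]) for r in (0.06,.122,.147)])
    print(round(ph,2),((proj(p,W)-[300,185])*4).round(0).tolist())
```

```text
0.7 [[236.0, 340.0], [343.0, 265.0], [388.0, 234.0]]
0.73 [[234.0, 338.0], [339.0, 261.0], [382.0, 229.0]]
0.76 [[232.0, 336.0], [334.0, 257.0], [377.0, 224.0]]
0.79 [[229.0, 334.0], [329.0, 253.0], [371.0, 219.0]]
0.82 [[227.0, 332.0], [324.0, 249.0], [365.0, 214.0]]
0.85 [[224.0, 331.0], [319.0, 245.0], [358.0, 210.0]]
0.88 [[221.0, 329.0], [313.0, 242.0], [351.0, 205.0]]
0.91 [[218.0, 327.0], [307.0, 238.0], [345.0, 201.0]]
```

Request:
apply_moves(rows=[[[-3,0,0,0,0,0,0],[-7,0,0,0,0,0,0],[-7,0,0,0,0,0,0],[-7,0,0,0,0,0,0]]])

```text
time: 20.85
ee_pos: [0.6269, -0.0655, 0.1219]
tcp_rot: [-0.0, 35.2, -7.3]
wrist_force: [-0.1, -3.1, -5.4]
opening: 0.0082
```

```bash
python3 rodarc.py 0.97 55 1; python3 look.py c 1.13 0.87
```

```text
tilt 54.75304590596721 ph 0.9486412754145455 r 0.0835204605595113 y -0.09103320103572904 [-0.1 -3.1 -5.4] 0.008175332665257466 [ -5.2 -31.3 -52.   14.6  -1.7   1.2]
0.97 [-1.8 -0.   0.1] [ 0.    -0.004  0.   ]
scene [[296.0, 211.0], [262.0, 188.0], [260.0, 187.0], [253.0, 182.0], [242.0, 180.0], [279.0, 159.0]]
side [[334.0, 287.0], [378.0, 246.0], [380.0, 245.0], [388.0, 237.0], [402.0, 230.0], [370.0, 151.0]]
wrist [[316.0, 100.0], [316.0, 386.0], [316.0, 393.0], [316.0, 423.0], [316.0, 437.0], [514.0, 593.0]]
```

View pics/cside_o.png

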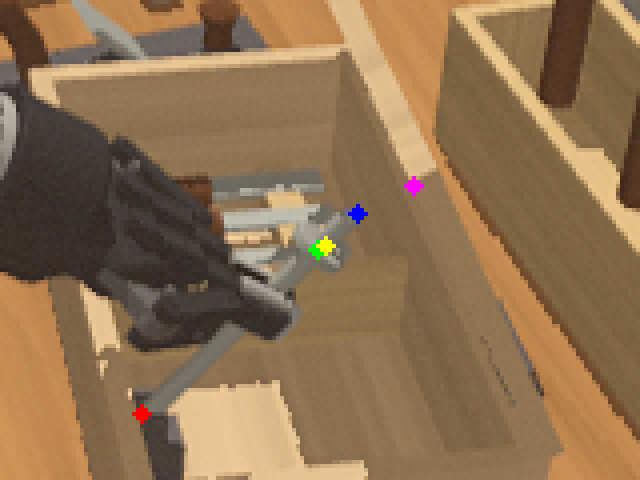

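The pin end now coincides with the 0.87 mark. Releasing and backing off.

Request:
apply_moves(rows=[[[0,0,0,0,0,0,0.3],[0,0,0,0,0,0,0.5],[0,0,0,0,0,0,0.6],[-15,0,0,0,0,0,0.6],[-40,0,0,0,0.03,0,0.6],[-70,0,5,0,0.1,0,0.6],[-100,0,15,0,0.2,0,0.6],[-130,0,30,0,0.3,0,0.6],[-150,0,50,0,0.4,0,0.6],[-150,0,70,0,0.5,0,0.6],[-150,0,70,0,0.52,0,0.7],[-150,0,70,0,0.52,0,0.7]]])

```text
time: 22.2
ee_pos: [0.5465, -0.0551, 0.265]
tcp_rot: [-0.0, 65.1, -7.2]
wrist_force: [0.1, 0.6, -0.3]
opening: 0.0599
```

```bash
python3 look.py d 1.13 0.87
```

```text
scene [[296.0, 211.0], [262.0, 188.0], [260.0, 187.0], [253.0, 182.0], [242.0, 180.0], [279.0, 159.0]]
side [[334.0, 287.0], [378.0, 246.0], [380.0, 245.0], [388.0, 237.0], [402.0, 230.0], [370.0, 151.0]]
wrist [[315.0, 139.0], [315.0, 276.0], [315.0, 282.0], [315.0, 309.0], [315.0, 337.0], [485.0, 425.0]]
```

View pics/dside_o.png

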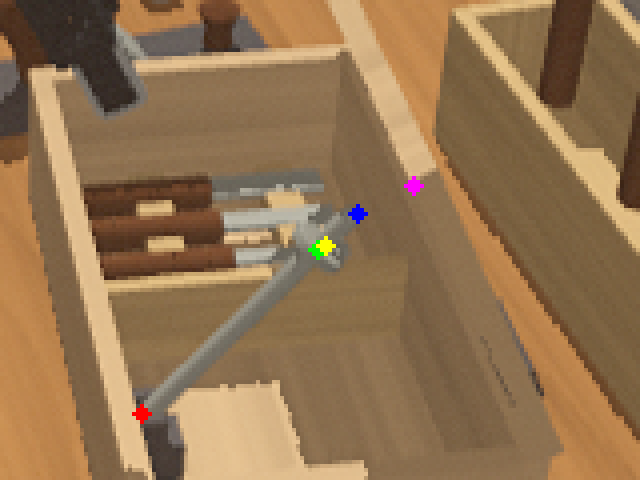

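View pics/dwrist_o.png

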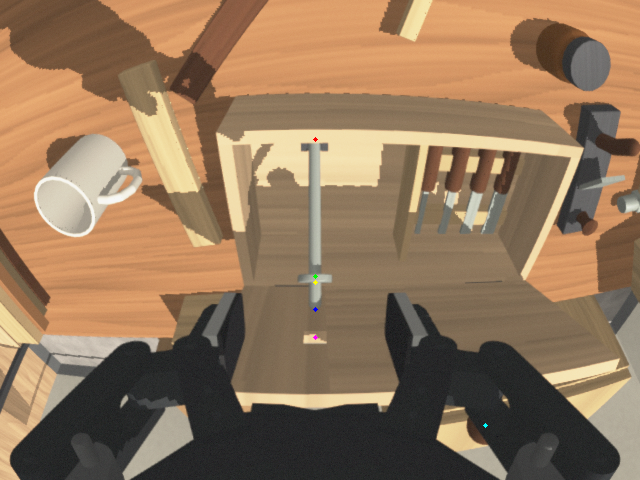

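Run:
```python
from h import *
for n in ('side','scene'):
    p=cams.camera(n); w=cloud(p); c=w2c(w.reshape(-1,3))
    m=(abs(c[:,1]+.09)<.012)&(c[:,0]>-.07)&(c[:,0]<.03)&(c[:,2]>.072)&(c[:,2]<.20)
    q=c[m]; r=np.hypot(q[:,0]+.075,q[:,2]-.065); a=np.arctan2(q[:,2]-.065,q[:,0]+.075)
    print(n,m.sum())
    for lo,hi in((.02,.05),(.05,.08),(.08,.11),(.127,.15)):
        s=(r>lo)&(r<hi)&(abs(a-.87)<.25)
        if s.sum()>3: print(lo,s.sum(),np.median(a[s]),q[s][:,1].mean(), r[s].max())
    # lid plane underside/top
    L=(c[:,2]>.13)&(c[:,2]<.24)&(c[:,0]>0)&(c[:,0]<.12)&(abs(c[:,1])<.165)
    if L.sum()>200:
        q=c[L]; A=np.polyfit(q[:,2],q[:,0],1); print('lid slope angle',np.arctan2(1,-A[0]),L.sum())
```

```text
side 420
0.02 75 0.9586750667904635 -0.0937043596581431 0.048819125024188975
0.05 86 0.9344089355838628 -0.09380003804723838 0.0799091292687901
0.08 81 0.9194455348704723 -0.09403446555948203 0.1098627959280758
0.127 66 0.909241420457516 -0.09340082907222101 0.14817604163668235
scene 0
lid slope angle 1.1273558090913236 5287
```

Depth puts the rod at about 0.89 rad and the lid at 1.127 rad, so the collar is about 2.5 mm off centre; the pin has 5 mm of clearance. Going back to the knob.

Run:
```python
from h import *
k=knob(1.127);k[1]=.0185
print(k,w2c(get_obs()['ee_pos']),rel(k,-1,1,back=-.06).round(3),rel(k,-1,1,back=.0211).round(3))
p=cams.camera('scene');print(proj(p,c2w(k)),[ (d['at'],d['confidence'],) for d in cams.find_in('lid_knob',p)[:1]], c2w(k))
```

```text
[0.00095712 0.0185     0.29126442] [-0.09386287 -0.09089846  0.265096  ] [-3.76050e+01  1.09439e+02  1.23251e+02 -1.00000e-03  4.54000e-01
  0.00000e+00] [ 3.52830e+01  1.09455e+02  8.76900e+01 -1.00000e-03  4.54000e-01
  0.00000e+00]
[278.89235397 159.24738844] [([0.7035, 0.0546, 0.1911], 0.68)] [0.65226824 0.04173416 0.29126442]
```

Request:
apply_moves(rows=[[[-40,20,10,0,0.1,0,0.8],[-75,50,25,0,0.2,0,0.8],[-75,90,50,0,0.3,0,0.8],[-65,109,80,0,0.4,0,0.8],[-38,109,123,0,0.454,0,0.8],[-38,109,123,0,0.454,0,0.8],[-38,109,123,0,0.454,0,0.8],[-38,109,123,0,0.454,0,0.8]]], newtons=90)

```text
time: 23.35
ee_pos: [0.6555, 0.0414, 0.3471]
tcp_rot: [-176.9, 88.7, 175.9]
wrist_force: [0.3, -0.3, 0.1]
opening: 0.0682
```

Run:
```python
from h import *
k=knob(1.127);k[1]=.0185
print(rel(k,-1,1,back=.0211).round(3))
p=cams.camera('wrist');save(p,'w13');print(projw(p,c2w(k)))
```

```text
[ 7.7017e+01 -4.0000e-03 -1.7770e+00 -1.0000e-03 -6.0000e-03  1.0000e-03]
[313.80018558 260.43692113]
```

View pics/w13.png

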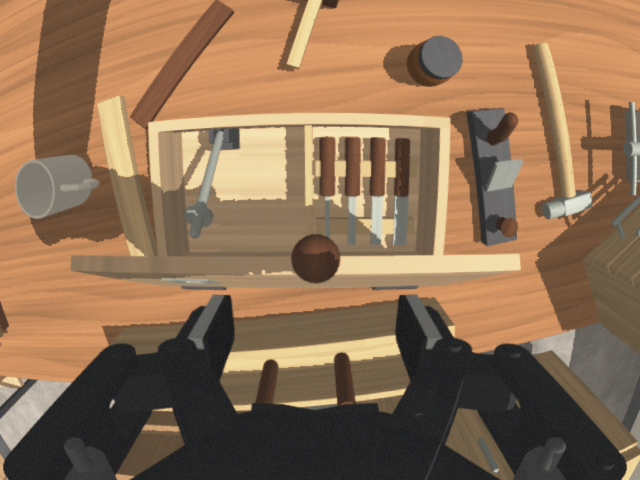

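The knob is at (316,259), predicted (314,260). Descending and gripping.

Request:
apply_moves(rows=[[[25,0,0,0,0,0,0.8],[50,1,-1,0,0,0,0.8],[70,1,-2,0,0,0,0.8],[77,1,-2,0,0,0,0.8],[77,1,-2,0,0,0,0.8],[77,1,-2,0,0,0,0.45],[77,1,-2,0,0,0,0.4],[77,1,-2,0,0,0,0.2],[77,1,-2,0,0,0,0.2],[77,1,-2,0,0,0,0.2],[77,1,-2,0,0,0,0.2],[77,1,-2,0,0,0,0.2],[77,1,-2,0,0,0,0.2]]], newtons=90)

```text
time: 24.7
ee_pos: [0.6507, 0.0424, 0.2738]
tcp_rot: [-177.2, 88.9, 175.6]
wrist_force: [-3.1, -1.2, 6.0]
opening: 0.0244
```

```bash
python3 arc.py 0 0.78 18 16 w14
```

```text
tcp [-0.0007  0.019   0.2738] tilt -1.1 th 1.128 r 0.2239 f [-3.6 -1.3  5.3] open 0.0241 [  3.7  23.   36.5 104.6   0.2  10.9]
1.107 [ 2.1 -0.  -3.9] [ 0.    -0.021  0.   ]
1.085 [ 4.2 -0.  -7.7] [ 0.    -0.042  0.   ]
1.063 [  6.4  -0.  -11.5] [ 0.    -0.062  0.   ]
1.041 [  8.7  -0.  -15.3] [ 0.    -0.083  0.   ]
1.02 [ 11.1  -0.  -19. ] [ 0.    -0.104  0.   ]
0.998 [ 13.6  -0.  -22.6] [ 0.    -0.125  0.   ]
0.976 [ 16.1  -0.  -26.2] [ 0.    -0.146  0.   ]
0.954 [ 18.8  -0.  -29.7] [ 0.    -0.167  0.   ]
0.932 [ 21.5  -0.  -33.2] [ 0.    -0.187  0.   ]
0.911 [ 24.3  -0.  -36.6] [ 0.    -0.208  0.   ]
0.889 [ 27.1  -0.  -39.9] [ 0.    -0.229  0.   ]
0.867 [ 30.   -0.  -43.2] [ 0.   -0.25  0.  ]
0.845 [ 33.   -0.  -46.5] [ 0.    -0.271  0.   ]
0.824 [ 36.1  -0.  -49.6] [ 0.    -0.291  0.   ]
0.802 [ 39.2  -0.  -52.7] [ 0.    -0.312  0.   ]
0.78 [ 42.4  -0.  -55.7] [ 0.    -0.333  0.   ]
```

View pics/w14.png

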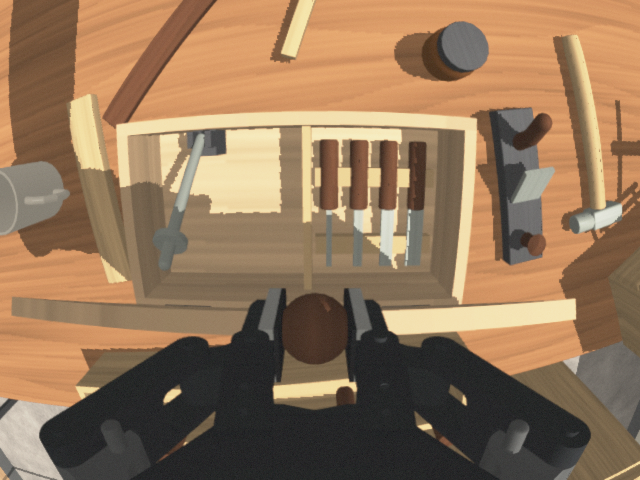

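Ball gripped at (314,328). Lowering to about 0.95 first.

Request:
apply_moves(rows=[[[2,0,-4,0,-0.021,0,0.2],[4,0,-8,0,-0.042,0,0.2],[6,0,-12,0,-0.062,0,0.2],[9,0,-15,0,-0.083,0,0.2],[11,0,-19,0,-0.104,0,0.2],[14,0,-23,0,-0.125,0,0.2],[16,0,-26,0,-0.146,0,0.2],[19,0,-30,0,-0.167,0,0.2],[19,0,-30,0,-0.167,0,0.2]]])

```text
time: 25.65
ee_pos: [0.6201, 0.0462, 0.2553]
tcp_rot: [-0.5, 81.5, -7.7]
wrist_force: [-1.1, -1.3, -1.6]
opening: 0.024
```

```bash
python3 arc.py 0 0.78 18 9 w15; python3 look.py e 0.95 0.88
```

```text
tcp [-0.0315  0.0188  0.2554] tilt 8.4 th 0.954 r 0.2241 f [-2.2 -1.1 -1.4] open 0.0243 [ 5.1  6.9 14.4 89.2 -1.9 12.2]
0.934 [ 1.9  0.  -3.4] [ 0.    -0.019  0.   ]
0.915 [ 3.8  0.  -6.8] [ 0.    -0.037  0.   ]
0.896 [  5.8   0.  -10.2] [ 0.    -0.056  0.   ]
0.877 [  7.8   0.  -13.5] [ 0.    -0.074  0.   ]
0.857 [  9.9   0.  -16.8] [ 0.    -0.093  0.   ]
0.838 [ 12.1   0.  -20. ] [ 0.    -0.111  0.   ]
0.819 [ 14.3   0.  -23.2] [ 0.   -0.13  0.  ]
0.799 [ 16.6   0.  -26.4] [ 0.    -0.149  0.   ]
0.78 [ 19.    0.  -29.5] [ 0.    -0.167  0.   ]
scene [[296.0, 211.0], [262.0, 187.0], [260.0, 186.0], [254.0, 181.0], [250.0, 182.0], [296.0, 163.0]]
side [[334.0, 287.0], [378.0, 246.0], [379.0, 244.0], [388.0, 236.0], [392.0, 236.0], [350.0, 162.0]]
wrist [[193.0, 138.0], [168.0, 264.0], [167.0, 270.0], [163.0, 298.0], [164.0, 308.0], [313.0, 329.0]]
```

View pics/eside_o.png

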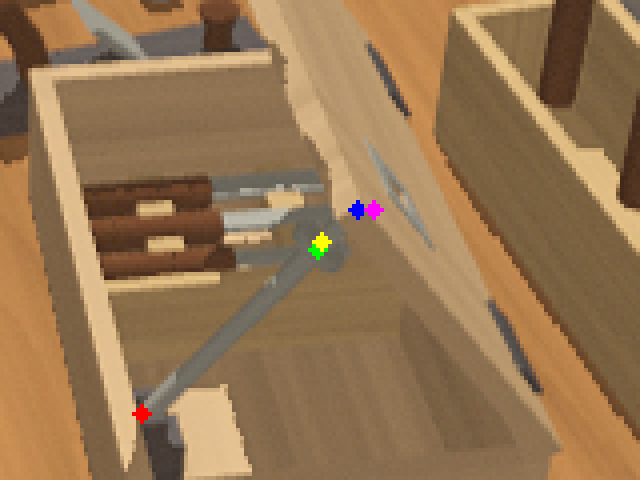

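View pics/escene_o.png

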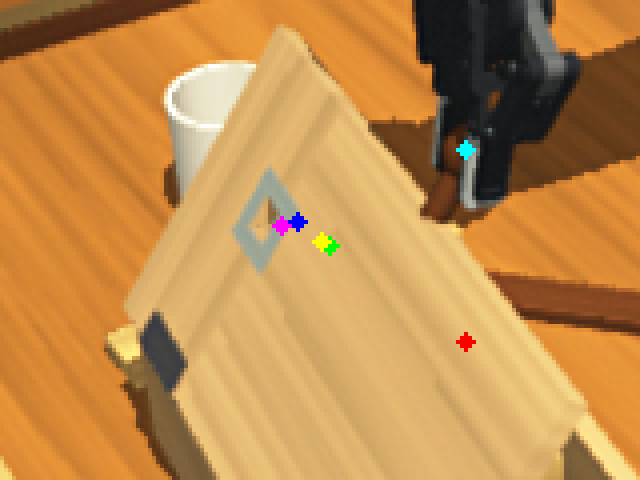

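View pics/w15.png

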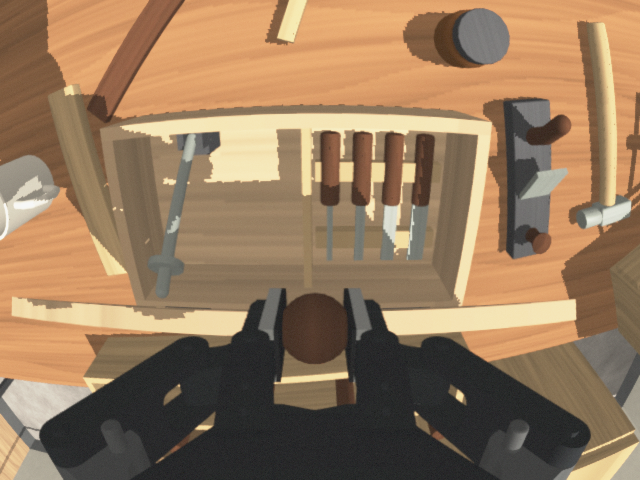

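Everything matches the prediction. Lowering slowly to about 0.84, so the pin enters the hole.

Request:
apply_moves(rows=[[[1,0,-2,0,-0.01,0,0.2],[2,0,-3,0,-0.019,0,0.2],[3,0,-5,0,-0.028,0,0.2],[4,0,-7,0,-0.037,0,0.2],[5,0,-9,0,-0.046,0,0.2],[6,0,-10,0,-0.056,0,0.2],[7,0,-12,0,-0.065,0,0.2],[8,0,-13,0,-0.074,0,0.2],[9,0,-15,0,-0.083,0,0.2],[10,0,-17,0,-0.093,0,0.2],[11,0,-18,0,-0.102,0,0.2],[12,0,-20,0,-0.111,0,0.2],[12,0,-20,0,-0.111,0,0.2]]])

```text
time: 27.15
ee_pos: [0.6021, 0.0483, 0.2404]
tcp_rot: [-0.3, 75.2, -7.5]
wrist_force: [-4.8, -2.3, 3.0]
opening: 0.0241
```

```bash
python3 arc.py 0 0.73 20.5 6 w16; python3 look.py f 0.84 0.88
```

```text
tcp [-0.0496  0.0188  0.2404] tilt 14.8 th 0.84 r 0.2241 f [-5.4 -2.6  2. ] open 0.0243 [ 6.2 -2.3  2.1 80.1 -3.5 13. ]
0.821 [ 1.8  0.  -3.3] [ 0.    -0.017  0.   ]
0.803 [ 3.6  0.  -6.5] [ 0.    -0.033  0.   ]
0.785 [ 5.5  0.  -9.7] [ 0.   -0.05  0.  ]
0.767 [  7.4   0.  -12.9] [ 0.    -0.067  0.   ]
0.748 [  9.4   0.  -16. ] [ 0.    -0.084  0.   ]
0.73 [ 11.5   0.  -19.1] [ 0.  -0.1  0. ]
scene [[296.0, 211.0], [262.0, 187.0], [260.0, 186.0], [254.0, 181.0], [255.0, 184.0], [306.0, 167.0]]
side [[334.0, 287.0], [378.0, 246.0], [379.0, 244.0], [388.0, 236.0], [386.0, 239.0], [340.0, 169.0]]
wrist [[186.0, 141.0], [165.0, 281.0], [165.0, 287.0], [162.0, 317.0], [164.0, 309.0], [313.0, 332.0]]
```

View pics/fside_o.png

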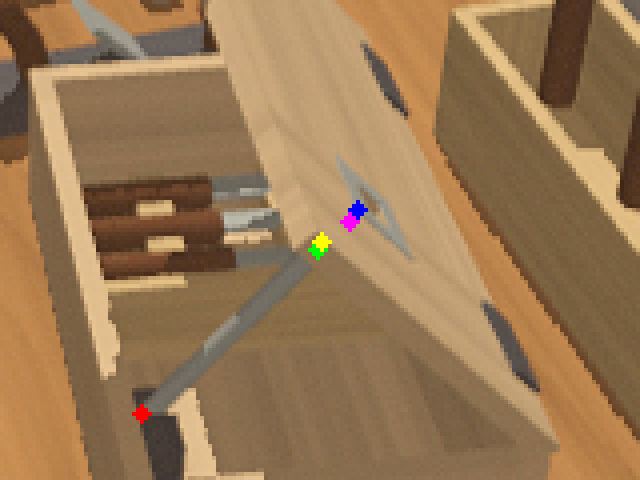

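View pics/fscene_o.png

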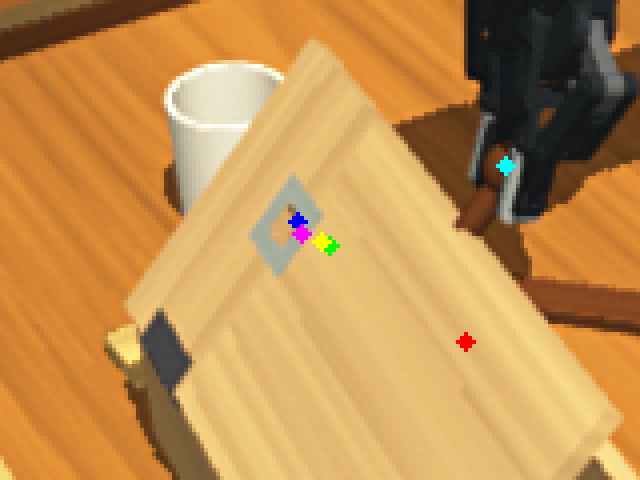

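Request:
apply_moves(rows=[[[1,0,-2,0,-0.009,0,0.2],[2,0,-3,0,-0.017,0,0.2],[3,0,-5,0,-0.025,0,0.2],[4,0,-7,0,-0.033,0,0.2],[5,0,-8,0,-0.042,0,0.2],[5,0,-10,0,-0.05,0,0.2],[5,0,-10,0,-0.05,0,0.2]]])

```text
time: 28.05
ee_pos: [0.5937, 0.0494, 0.2323]
tcp_rot: [-0.3, 72.5, -7.6]
wrist_force: [0.0, -2.4, -1.5]
opening: 0.0241
```

```bash
python3 arc.py 0 0.71 22 8 w17; python3 look.py g 0.785 0.88
python3 - <<'E'
import cv2,numpy as np
a=cv2.imread('pics/gscene.png')[150:215,225:305];b=cv2.imread('pics/gside.png')[205:270,340:420]
cv2.imwrite('pics/g2.png',np.hstack([cv2.resize(x,None,fx=5,fy=5,interpolation=cv2.INTER_CUBIC) for x in(a,b)]))
E
```

```text
tcp [-0.0581  0.0187  0.2323] tilt 17.5 th 0.783 r 0.2242 f [ 0.5 -3.  -3.1] open 0.0241 [ 6.8 -6.3 -3.1 76.1 -4.3 13.4]
0.774 [ 0.9  0.  -1.6] [ 0.   -0.01  0.  ]
0.765 [ 1.8  0.  -3.2] [ 0.   -0.02  0.  ]
0.756 [ 2.7  0.  -4.8] [ 0.    -0.029  0.   ]
0.747 [ 3.7  0.  -6.4] [ 0.    -0.039  0.   ]
0.737 [ 4.6  0.  -7.9] [ 0.    -0.049  0.   ]
0.728 [ 5.6  0.  -9.5] [ 0.    -0.059  0.   ]
0.719 [  6.5   0.  -11. ] [ 0.    -0.068  0.   ]
0.71 [  7.5   0.  -12.6] [ 0.    -0.078  0.   ]
scene [[296.0, 211.0], [262.0, 187.0], [260.0, 186.0], [254.0, 181.0], [257.0, 185.0], [310.0, 170.0]]
side [[334.0, 287.0], [378.0, 246.0], [379.0, 244.0], [388.0, 236.0], [384.0, 241.0], [335.0, 173.0]]
wrist [[183.0, 145.0], [165.0, 290.0], [164.0, 297.0], [162.0, 327.0], [164.0, 311.0], [313.0, 333.0]]
```

View pics/g2.png

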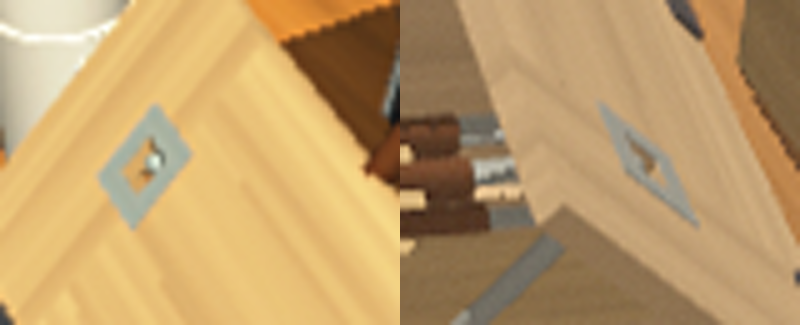

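The pin tip shows inside the hole, at (154,160) in the left crop and a little to the front. Continuing gently.

Request:
apply_moves(rows=[[[0.5,0,-0.8,0,-0.005,0,0.2],[1,0,-1.6,0,-0.01,0,0.2],[1.4,0,-2.4,0,-0.015,0,0.2],[1.8,0,-3.2,0,-0.02,0,0.2],[2.3,0,-4,0,-0.025,0,0.2],[2.7,0,-4.8,0,-0.03,0,0.2],[3.2,0,-5.6,0,-0.034,0,0.2],[3.7,0,-6.4,0,-0.039,0,0.2],[3.7,0,-6.4,0,-0.039,0,0.2]]])

```text
time: 29.15
ee_pos: [0.5885, 0.05, 0.2267]
tcp_rot: [-0.3, 70.3, -7.5]
wrist_force: [-0.3, -2.8, -2.4]
opening: 0.0239
```

```bash
cat > g.py <<'E'
import sys,cv2,numpy as np
from h import *
ps=[cams.camera('scene'),cams.camera('side')]
im=[cv2.cvtColor(p['pixels'],cv2.COLOR_RGB2BGR) for p in ps]
a=im[0][150:215,225:305];b=im[1][205:270,340:420]
cv2.imwrite(f'pics/{sys.argv[1]}.png',np.hstack([cv2.resize(x,None,fx=5,fy=5,interpolation=cv2.INTER_CUBIC) for x in(a,b)]))
E
python3 arc.py 0 0.69 23 8 w18; python3 g.py g3
```

```text
tcp [-0.0633  0.0187  0.2267] tilt 19.7 th 0.746 r 0.2242 f [-1.6 -2.6 -0.7] open 0.0244 [ 7.2 -9.2 -6.9 73.2 -4.9 13.6]
0.739 [ 0.7  0.  -1.2] [ 0.    -0.007  0.   ]
0.732 [ 1.4  0.  -2.5] [ 0.    -0.014  0.   ]
0.725 [ 2.1  0.  -3.7] [ 0.    -0.022  0.   ]
0.718 [ 2.8  0.  -4.9] [ 0.    -0.029  0.   ]
0.711 [ 3.5  0.  -6.1] [ 0.    -0.036  0.   ]
0.704 [ 4.2  0.  -7.3] [ 0.    -0.043  0.   ]
0.697 [ 4.9  0.  -8.5] [ 0.   -0.05  0.  ]
0.69 [ 5.7  0.  -9.7] [ 0.    -0.057  0.   ]
```

View pics/g3.png

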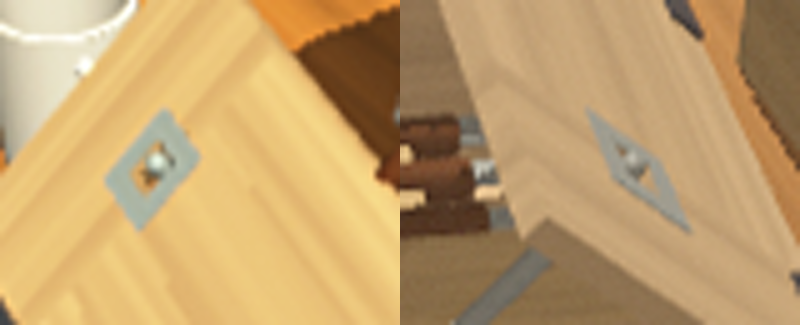

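The pin is well into the hole and roughly centred. Final gentle steps to about 0.71.

Request:
apply_moves(rows=[[[0.4,0,-0.6,0,-0.004,0,0.2],[0.7,0,-1.2,0,-0.007,0,0.2],[1.1,0,-1.9,0,-0.011,0,0.2],[1.4,0,-2.5,0,-0.014,0,0.2],[1.8,0,-3.1,0,-0.018,0,0.2],[2.1,0,-3.7,0,-0.022,0,0.2],[2.5,0,-4.3,0,-0.025,0,0.2],[2.8,0,-4.9,0,-0.029,0,0.2],[2.8,0,-4.9,0,-0.029,0,0.2]]])

```text
time: 30.2
ee_pos: [0.5847, 0.0504, 0.2223]
tcp_rot: [-0.3, 68.6, -7.5]
wrist_force: [-1.8, -4.0, -0.5]
opening: 0.0243
```

```bash
python3 arc.py 0 0.68 24 8 w19; python3 g.py g4
```

```text
tcp [-0.0671  0.0187  0.2223] tilt 21.3 th 0.717 r 0.2242 f [-2.2 -3.2 -0.2] open 0.024 [  7.6 -11.3  -9.7  70.9  -5.4  13.8]
0.713 [ 0.5  0.  -0.8] [ 0.    -0.006  0.   ]
0.708 [ 0.9  0.  -1.6] [ 0.    -0.012  0.   ]
0.703 [ 1.4  0.  -2.4] [ 0.    -0.017  0.   ]
0.699 [ 1.8  0.  -3.2] [ 0.    -0.023  0.   ]
0.694 [ 2.3  0.  -4. ] [ 0.    -0.029  0.   ]
0.689 [ 2.8  0.  -4.8] [ 0.    -0.035  0.   ]
0.685 [ 3.2  0.  -5.6] [ 0.    -0.041  0.   ]
0.68 [ 3.7  0.  -6.4] [ 0.    -0.046  0.   ]
```

View pics/g4.png

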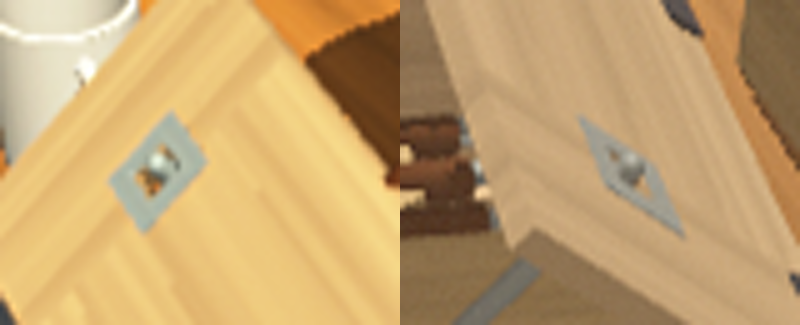

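Request:
apply_moves(rows=[[[0.3,0,-0.5,0,-0.004,0,0.2],[0.6,0,-1,0,-0.008,0,0.2],[0.9,0,-1.6,0,-0.012,0,0.2],[0.9,0,-1.6,0,-0.012,0,0.2]]])

```text
time: 30.75
ee_pos: [0.5834, 0.0506, 0.2207]
tcp_rot: [-0.3, 68.0, -7.5]
wrist_force: [-2.0, -2.7, -0.5]
opening: 0.0242
```

Request:
apply_moves(rows=[[[0.3,0,-0.5,0,-0.004,0,0.2],[0.6,0,-1,0,-0.008,0,0.2],[0.9,0,-1.6,0,-0.012,0,0.2],[0.9,0,-1.6,0,-0.012,0,0.2]]])

```text
time: 31.15
ee_pos: [0.5828, 0.0507, 0.2198]
tcp_rot: [-0.2, 67.2, -7.5]
wrist_force: [2.4, -4.0, 2.2]
opening: 0.0241
```

```bash
python3 arc.py 0 0.68 24 4 w20; python3 g.py g5; python3 look.py h 0.70 0.88
```

```text
tcp [-0.0691  0.0187  0.2198] tilt 22.8 th 0.701 r 0.2242 f [ 2.8 -3.5  2.5] open 0.0239 [  7.8 -13.  -11.8  69.1  -5.9  13.9]
0.696 [ 0.5  0.  -0.9] [ 0.    -0.005  0.   ]
0.691 [ 1.   0.  -1.9] [ 0.   -0.01  0.  ]
0.685 [ 1.5  0.  -2.8] [ 0.    -0.016  0.   ]
0.68 [ 2.   0.  -3.7] [ 0.    -0.021  0.   ]
scene [[296.0, 211.0], [262.0, 187.0], [260.0, 186.0], [254.0, 181.0], [260.0, 186.0], [317.0, 174.0]]
side [[334.0, 287.0], [378.0, 246.0], [379.0, 244.0], [388.0, 236.0], [380.0, 245.0], [327.0, 180.0]]
wrist [[177.0, 147.0], [164.0, 301.0], [164.0, 308.0], [163.0, 338.0], [164.0, 309.0], [313.0, 331.0]]
```

View pics/g5.png

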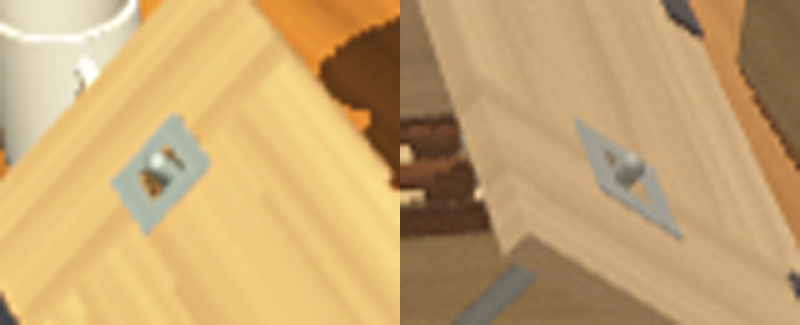

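View pics/w20.png

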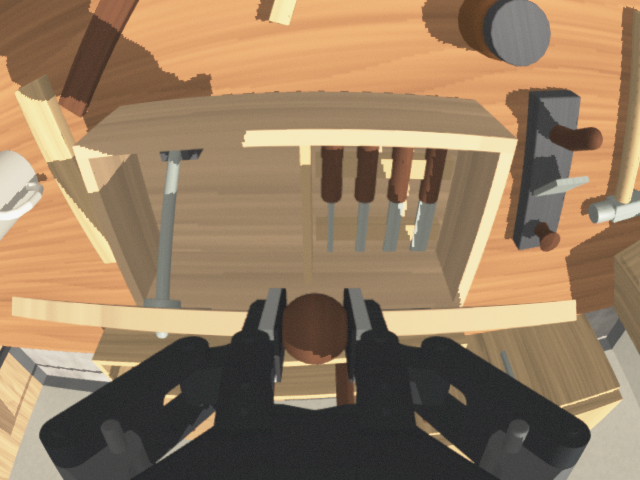

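The tangential force changed sign at 0.701 rad, so the lid is now on the collar. Releasing and retracting.

Request:
apply_moves(rows=[[[0,0,0,0,0,0,0.32],[0,0,0,0,0,0,0.4],[0,0,0,0,0,0,0.6],[0,0,0,0,0,0,0.8],[0,0,0,0,0,0,0.8],[-10,0,0,0,0,0,0.8],[-30,0,0,0,0,0,0.8],[-60,0,0,0,0,0,0.8],[-100,0,0,0,0,0,0.8],[-130,0,-20,0,0,0,0.8],[-130,0,-20,0,0,0,0.8],[-130,0,-20,0,0,0,0.8]]])

```text
time: 32.65
ee_pos: [0.5144, 0.0598, 0.3332]
tcp_rot: [-0.1, 67.1, -7.4]
wrist_force: [-0.6, 0.7, -0.6]
opening: 0.0685
```

```bash
python3 g.py g6; python3 look.py i 0.70 0.88
python3 - <<'E'
from h import *
print(get_obs()['wrist_force'])
p=cams.camera('scene'); c=w2c(cloud(p).reshape(-1,3))
L=(c[:,2]>.12)&(c[:,2]<.2)&(c[:,0]>-.06)&(c[:,0]<.1)&(abs(c[:,1])<.165)
q=c[L]; A=np.polyfit(q[:,0],q[:,2],1); print('lid angle',np.arctan(-A[0]),L.sum())
for l in ('bench_plane_tool','wax_jar','walnut_strip','pine_strip','mug','hammer','gauge'):
    print(l,[ (np.round(d['at'],3),round(d['confidence'],2)) for d in cams.find_in(l,p)[:1]])
E
```

```text
scene [[296.0, 211.0], [262.0, 187.0], [260.0, 186.0], [254.0, 181.0], [260.0, 186.0], [317.0, 174.0]]
side [[334.0, 287.0], [378.0, 246.0], [379.0, 244.0], [388.0, 236.0], [380.0, 245.0], [327.0, 180.0]]
wrist [[219.0, 160.0], [211.0, 266.0], [211.0, 271.0], [211.0, 291.0], [212.0, 271.0], [314.0, 265.0]]
[0.10539639 0.58441995 0.24084595]
lid angle 0.6952404621303618 6938
bench_plane_tool [(array([0.662, 0.301, 0.022]), 0.71)]
wax_jar [(array([0.513, 0.222, 0.053]), 0.59)]
walnut_strip [(array([ 0.426, -0.081,  0.009]), 0.8)]
pine_strip [(array([ 0.708, -0.216,  0.014]), 0.48)]
mug [(array([ 0.584, -0.324,  0.076]), 0.87)]
hammer [(array([0.636, 0.417, 0.028]), 0.92)]
gauge [(array([0.398, 0.083, 0.028]), 0.92)]
```

View pics/g6.png

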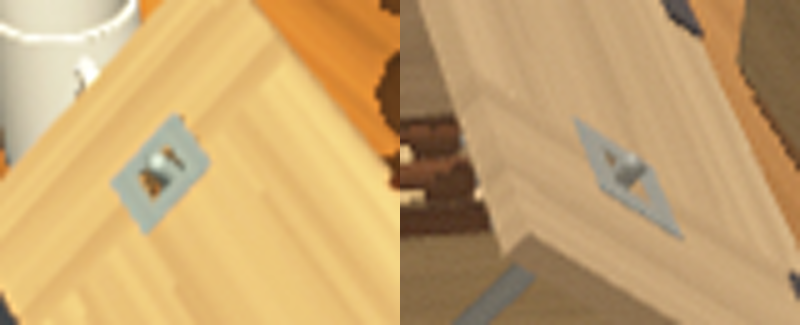

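View pics/iside.png

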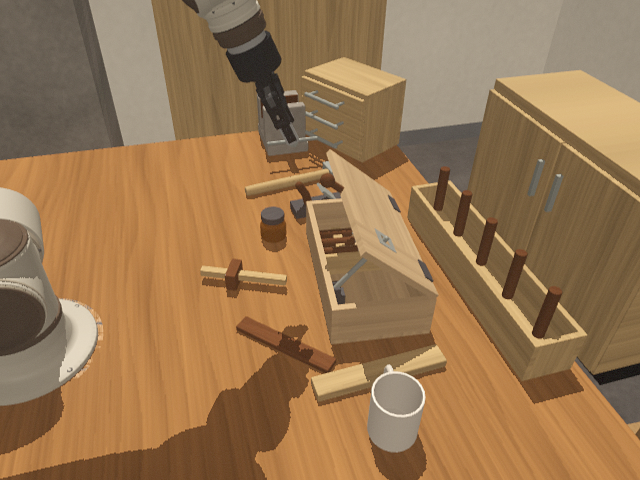

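View pics/iwrist_o.png

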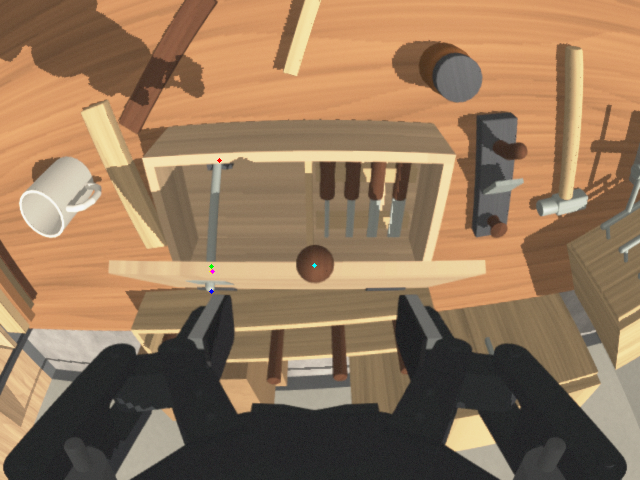

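```bash
python3 -c "
from h import *
print(bot.job_done(), get_obs()['time'])"
```

```text
the job is handed in; nothing more can be done
the job is handed in; nothing more can be done
```

The lid now rests on the prop with the pin through the hole, and the job is handed in at about 33 s on the robot's clock. The hand-in reported no verdict.

- **Lifting the lid:** On the first lift the knob crept out of the 40 N grip and the lid fell shut, while the prop was still down. I regripped at 90 N and turned the tool with the lid, which took it to about 1.13 rad, where it stayed up by itself.
- **Prop:** I swung the rod up to about 0.88 rad and let go. The depth readings gave 0.89 rad and the picture overlay 0.87 rad.
- **Lowering:** I lowered the lid slowly until the force at the knob changed sign at 0.70 rad, with at most about 6 N at the wrist. Then I opened the gripper and backed off.

**Last checks:**
- The lid angle from depth is 0.695 rad, and the lid looks unchanged in the pictures after release.
- The pin shows through the square hole in both fixed views, slightly forward of centre by an estimated 1–2 mm.
- The wrist force is about zero and the gripper is well clear.
- The bystanders look unmoved in the pictures. Six of the seven detections agree with the start within about 11 mm. The mug's reading came out about 24 mm in y and 12 mm in z from its starting value. I put that down to a different part of it being visible, since it stands in the same place in the side view.

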